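# Close the sample chamber: draw the sloping cover down evenly and shut the vent

## Robot

A 7-joint arm with a two-finger parallel gripper is mounted at the origin on a cart in front of the work surface, level with it; the furniture and walls round the work are solid. World frame = base frame: x ahead of the robot, y to its left, z up, the work surface at z = 0. Lengths are in m, angles in rad, forces in N, time in s.
With the tool pointing down it reaches from about 0.425 to 0.925 m from the base axis. Payload 6.8 kg.
Tool frame: the origin (TCP) lies at the very end of the fingers, on their centre line; the grasp point (between the pads) lies 19 mm behind it; z points along the fingers, y is the line along which they close (so a half turn about z gives the same grasp; the last joint's range is limited). The gripper opens to 85 mm and grips with 20 to 120 N. Pads are 22 mm wide; open, the fingers measure 114 mm over their backs; the gripper's body (76 mm by 85 mm) begins 54 mm behind the grasp point. The pads swing forward as they close: fully open they stand 13 mm farther back than shut.
Start: joints at [-1.271, 0.477, 0.022, 1.555, -0.011, 1.109, -0.083], TCP at [0.268, 0.62, 0.231] pointing down, gripper open.
Joint ranges: [-2.96, 2.96], [-0.34, 2.1], [-1.41, 1.46], [0.24, 2.44], [-1.37, 4.51], [0.17, 1.92], [-2.96, 2.96]. Speed limits (rad/s): [2.39, 2.39, 3.14, 3.14, 3.14, 3.14, 3.14].

## Interface

Orientations are given as a unit quaternion [w, x, y, z].
In Python, from station import * gives the robot as it stands.
- The arm moves only by the tool jog_arm, never from a script. Its argument "moves" is one flat list of numbers, 7 for each row, row after row: the shift along the tool's x, y, z normalised to -1 to 1, where 1 is 20 mm, then the turn, a rotation vector about the tool's x, y, z normalised to -1 to 1, where 1 is 4 degrees, then the opening, from 0 (shut) to 1 (fully open). In form: [x, y, z, rx, ry, rz, claw, x, y, z, rx, ry, rz, claw, ...]. A call has exactly 8 rows; each row shifts and turns the commanded pose from where the row before left it, along the tool's axes as they then stand; what a row does not reach is not made up. A row lasts 1/12 s, in which the tool goes at most 41.7 mm and 7.16 degrees, less where a joint would pass 70% of its speed; a pose out of reach is approached as far as the arm can. A call with a number of a shift or a turn outside -1 to 1 is refused whole. A call with a gripper value outside its range is refused whole. The fingers move at their own pace and stop on an object; "grip_force" is the grip in N (left out, the last holds). Time passes only in rows, so rows that do not move let the fingers close, or fill a call up. It gives the time, the measured TCP pose, the force, the opening and the grip force at its end, in the units of the state.
- get_obs(): the state, without advancing time (a new reading comes with each control period).
- read_camera(name): name is "scene" or "top"; returns a dict with "color" (420x560x3 uint8, blue, green, red), "fx", "fy", "cx", "cy" (pixels), "rvec" (rotation vector, rad) and "tvec" (3), from world to camera coordinates, as OpenCV has them. Camera axes: x right, y down, z forward; pixel columns grow to the right and rows downward; lengths in m; the calibration is good to about 2 mm. A picture is of the moment at which its call begins. There is no depth.
- hand_in(): hands the job in; it is judged then, once.
The state is a dict: "t": time; "q": joint angles; "joint_vel": joint speeds; "joint_torque": joint torques, N m; "eef_pos": TCP position; "tool_rot": TCP orientation; "contact_force": force on the tool from outside, world axes, zero at the start; "torque": the same for the moment, N m; "gripper_width": opening from 0.0 (shut) to 1.0 (fully open); "grasp_force": force on a finger pad.
Only numpy, scipy, OpenCV 4.12 (cv2) and the standard library are available. Lean on these libraries where they do the work, as an engineer would, in place of code of your own. Each camera call takes 0.05 s, during which the arm holds its last target. There are 200 camera calls.

## Task

Tighten the four bar-handled screws of the chamber's sloping cover clockwise, about an eighth of a turn at a time and in diagonal pairs (each time doing the opposite screw next), until every one is home at its stop (bar lying across the slope) and the cover lies flush; it must go down evenly and never be cocked. One diagonal pair is already about half tightened, so start with the two loose ones. Then swing the vent lever beside the chamber fully back to its closed stop, and leave the tape roll, tube rack and bottle standing around it where they are.

Things in the scene. Friction and masses are not known exactly. Their poses are not given: they have to be found in the camera images.
- chamber: Grey wedge-shaped sample chamber, 200 x 200 mm, fixed to the bench, 130 mm tall at the back and 46 mm at the front; its sloping top looks toward the robot (its own -x) and leans 25 degrees from level. Origin: centre of its underside; x runs from front to back, y to its left.
- seat (a point): Centre of the gasket face on the slope under the cover (fixed to the chamber, which gives no way). z = outward normal of the slope (25 degrees off vertical, leaning toward the chamber's front), x = up the slope, y = to the left. The four screw axes run along this z at x = +-60 mm, y = +-60 mm.
- cover_mid (a point): Centre of the underside of the aluminium cover, 170 x 170 x 8 mm; axes as the seat's. Sprung on the screws, it lies as their mean plane: 5.9 mm off the gasket with all at 0, on it with all at 1.57 rad. A screw 1 rad ahead of its diagonal opposite leans it 0.022 rad; the two diagonals' leans add at right angles. Over 0.0235 rad (1.35 degrees) it is cocked.
- screw_a (a joint): Turn of the far left (up the slope, +y of the seat) screw, rad: 0 = loose, bar along the slope (seat x); grows clockwise seen from outside; 1.571 (quarter turn) = home at a hard stop, bar across the slope (seat y). Stays where left; about 0.1 N m turns it; its bar sinks 5.9 mm in all, partly with its own turn and partly with the cover. Diagonal pairs: a with c, b with d.
- bar_a (a point): Centre of the top of the black bar handle of the far left (up the slope, +y of the seat) screw, on its axis. The bar is 64 mm long, 14 mm thick, 24 mm tall (it lies 0 to 24 mm below this point along the seat's z); below it a round neck 20 mm across, a thin stem, then a boss of the cover whose top is 38 to 42 mm below this point.
- screw_b (a joint): Turn of the far right (up the slope, -y of the seat) screw, rad: 0 = loose, bar along the slope (seat x); grows clockwise seen from outside; 1.571 (quarter turn) = home at a hard stop, bar across the slope (seat y). Stays where left; about 0.1 N m turns it; its bar sinks 5.9 mm in all, partly with its own turn and partly with the cover. Diagonal pairs: a with c, b with d.
- bar_b (a point): Centre of the top of the black bar handle of the far right (up the slope, -y of the seat) screw, on its axis. The bar is 64 mm long, 14 mm thick, 24 mm tall (it lies 0 to 24 mm below this point along the seat's z); below it a round neck 20 mm across, a thin stem, then a boss of the cover whose top is 38 to 42 mm below this point.
- screw_c (a joint): Turn of the near right (down the slope, -y) screw, rad: 0 = loose, bar along the slope (seat x); grows clockwise seen from outside; 1.571 (quarter turn) = home at a hard stop, bar across the slope (seat y). Stays where left; about 0.1 N m turns it; its bar sinks 5.9 mm in all, partly with its own turn and partly with the cover. Diagonal pairs: a with c, b with d.
- bar_c (a point): Centre of the top of the black bar handle of the near right (down the slope, -y) screw, on its axis. The bar is 64 mm long, 14 mm thick, 24 mm tall (it lies 0 to 24 mm below this point along the seat's z); below it a round neck 20 mm across, a thin stem, then a boss of the cover whose top is 38 to 42 mm below this point.
- screw_d (a joint): Turn of the near left (down the slope, +y) screw, rad: 0 = loose, bar along the slope (seat x); grows clockwise seen from outside; 1.571 (quarter turn) = home at a hard stop, bar across the slope (seat y). Stays where left; about 0.1 N m turns it; its bar sinks 5.9 mm in all, partly with its own turn and partly with the cover. Diagonal pairs: a with c, b with d.
- bar_d (a point): Centre of the top of the black bar handle of the near left (down the slope, +y) screw, on its axis. The bar is 64 mm long, 14 mm thick, 24 mm tall (it lies 0 to 24 mm below this point along the seat's z); below it a round neck 20 mm across, a thin stem, then a boss of the cover whose top is 38 to 42 mm below this point.
- vent (a joint): Swing of the vent lever, rad: 0 = open, leaning 0.5 rad toward the chamber's front (-x); 1.0 = closed at its stop, leaning 0.5 rad toward the back. Stays where it is left; about 1 N at the knob moves it.
- vent_tip (a point): Centre of the 26 mm black ball knob on the vent lever, which stands on a small block on the bench on the right (-y) side of the chamber, 168 mm from its middle. The knob lies 80 mm from the lever's pivot; the pivot axis is the chamber's y axis, 22 mm above the bench, at x = -30 mm, y = -168 mm of the chamber.
- tape_roll: Roll of tan tape lying flat, about 104 mm across and 25 mm tall; a bystander standing loose on the bench, to be left alone. Origin: centre of its underside.
- tube_rack: Small green rack of tubes, 58 x 85 x 53 mm; a bystander standing loose on the bench, to be left alone. Origin: centre of its underside.
- flask: Small bottle with a white cap, 68 mm across, 154 mm tall; a bystander standing loose on the bench, to be left alone. Origin: centre of its underside.

How it is judged:
On the way, in this order (a step that is already met when the one before it is completed fails the run):
1. all four screws are home and the cover lies flush (value of joint each of screw_a, screw_b, screw_c, screw_d above 1.45 rad and angle between the z axis of cover_mid and the z axis of seat, either way round below 0.006 rad and z of cover_mid in the frame of seat below 0.0008 m), for 0.2 s.
2. the vent lever is at its closed stop (value of joint vent above 0.9 rad), for 0.2 s.
At the end, for the whole second after the job is handed in: All four screws stand within 0.12 rad (7 degrees) of their stops, the cover lies within 0.8 mm of the gasket and 0.006 rad of level with it, the vent lever is within 0.1 rad of its closed stop, and the bystanders are at rest (all of step 1 and value of joint vent above 0.9 rad and linear speed of each of tape_roll, tube_rack, flask below 0.02 m/s); the robot touches nothing.
It fails at once if the cover is cocked: it leans more than 0.0235 rad (1.35 degrees) against its seat (angle between the z axis of cover_mid and the z axis of seat, either way round above 0.0235 rad).
It fails at once if a bystander (tape roll, tube rack, small bottle) is moved more than 30 mm (distance of any of tape_roll, tube_rack, flask from where it was at the start of the episode above 0.03 m).
It also fails if it takes over 72 s, if anything falls off the work surface, if the arm or the gripper's body presses on something with over 40 N, if the wrist force passes 120 N, or if a joint passes its speed limit or range.

## Working session

There is one attempt and no reset: what is moved stays moved. The work goes in short steps, Python scripts to look and compute and a tool call to move; the robot and the scene stay as the last step left them, time stands still between calls to the robot, and variables do not carry over. Pictures are saved under pics/ and viewed, at most 10 in all, crops included, and the job is handed in when it is done.

Besides the shell and the picture viewer there is one more tool, called by a JSON object that holds its "method" and its "body", one argument or row to a line. jog_arm: Moves the arm, as the interface text tells. Scaled input: -1 to 1 covers 20 mm each way for a shift and 4 degrees each way for a turn. Its arguments: {"type":"object","properties":{"moves":{"type":"array"},"grip_force":{"type":"number"}},"required":["moves"]}

```bash
mkdir -p pics; ls
python3 - <<'E'
from station import *
import cv2,numpy as np
for n in("scene","top"):
    c=read_camera(n);cv2.imwrite(f"pics/{n}0.png",c["color"])
    R=cv2.Rodrigues(np.array(c["rvec"],float))[0];print(n,c["fx"],c["fy"],c["cx"],c["cy"],c["rvec"],c["tvec"],(-R.T@np.array(c["tvec"])).round(3))
print(get_obs())
E
```

```text
pics
scene 482.166660608967 482.166660608967 280.31112730334235 208.61447309670748 [ 2.32432257 -0.54778364  0.23553408] [-0.42626145  0.28212592  1.03967349] [ 0.138 -0.65   0.949]
top 533.4670183705169 533.4670183705169 282.49603634708365 199.89974659252434 [ 2.15734927 -2.04955052  0.2289923 ] [0.02238101 0.53592412 1.22042984] [0.256 0.039 1.308]
{'t': 0.1, 'q': array([-1.27111975,  0.47773306,  0.02235418,  1.55634516, -0.01152592,
        1.10926421, -0.08309662]), 'joint_vel': array([-0.00033139, -0.00138041,  0.00121735, -0.00317147,  0.00060008,
        0.00072306,  0.00148229]), 'joint_torque': array([ 4.32401212e-03, -5.97756243e+01,  1.61370177e+00, -2.81953382e+01,
        1.28669967e-02,  5.03908799e-03, -9.89369994e-06]), 'eef_pos': array([0.26748646, 0.6191714 , 0.23041579]), 'tool_rot': array([-1.14839437e-04,  2.02477713e-01,  9.79286535e-01, -8.02708367e-04]), 'contact_force': array([ 0.6491787 ,  1.01971218, -0.09459216]), 'torque': array([-0.01050644, -0.01714521,  0.01780483]), 'grasp_force': 0.0, 'gripper_width': 1.0002588370885461}
```

View pics/scene0.png

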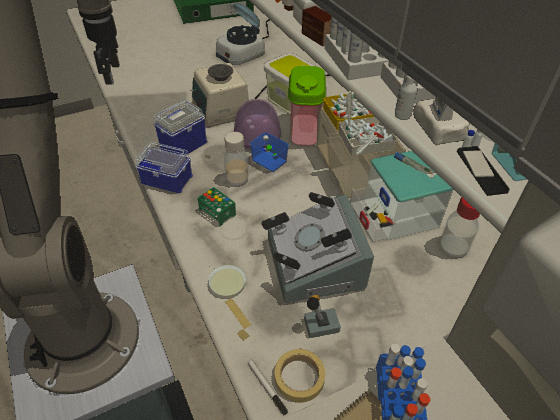

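View pics/top0.png

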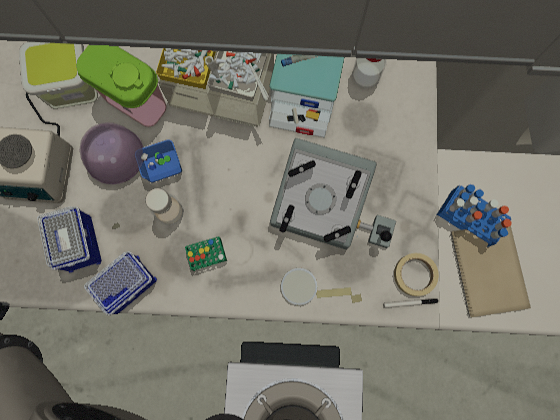

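The top view shows bars a (301,168), b (354,184), c (337,234) and d (287,218). a and c are half turned, b and d are loose. The vent knob is at (388,235), the tape at (416,275), the rack at (205,255) and the bottle at (158,200). Next I measure the bars.

```bash
cat > h.py <<'E'
from station import *
import cv2,numpy as np
from scipy.spatial.transform import Rotation as Rn
def cam(n):
    c=read_camera(n);R=cv2.Rodrigues(np.array(c["rvec"],float))[0]
    c["R"]=R;c["t"]=np.array(c["tvec"],float);c["K"]=np.array([[c["fx"],0,c["cx"]],[0,c["fy"],c["cy"]],[0,0,1]]);c["P"]=c["K"]@np.c_[R,c["t"]];c["C"]=-R.T@c["t"];return c
def blobs(c,roi,thr=60,amin=60):
    x0,y0,x1,y1=roi;m=np.zeros(c["color"].shape[:2],np.uint8)
    m[y0:y1,x0:x1]=(c["color"][y0:y1,x0:x1].max(2)<thr)*255
    out=[]
    for k in cv2.findContours(m,0,1)[0]:
        a=cv2.contourArea(k)
        if a>amin: r=cv2.minAreaRect(k);out.append((a,r,cv2.boxPoints(r)))
    return out
def ray(c,uv):
    d=c["R"].T@np.linalg.inv(c["K"])@np.r_[uv,1];return c["C"],d/np.linalg.norm(d)
def tri(c1,u1,c2,u2):
    X=cv2.triangulatePoints(c1["P"],c2["P"],np.array(u1,float).reshape(2,1),np.array(u2,float).reshape(2,1))[:,0];return X[:3]/X[3]
E
python3 - <<'E'
from h import *
s=cam("scene");t=cam("top")
for n,c,roi in(("s",s,(255,185,365,315)),("t",t,(270,140,400,250))):
    for a,r,b in blobs(c,roi,55,40): print(n,a,np.round(r[0],1),np.round(r[1],1),round(r[2],1))
    x0,y0,x1,y1=roi
    cv2.imwrite(f"pics/{n}1.png",cv2.resize(c["color"][y0:y1,x0:x1],None,fx=4,fy=4,interpolation=2))
a=cv2.imread("pics/s1.png");b=cv2.imread("pics/t1.png");H=max(a.shape[0],b.shape[0])
p=[cv2.copyMakeBorder(i,0,H-i.shape[0],0,0,0) for i in(a,b)];o=np.hstack(p);cv2.imwrite("pics/st1.png",cv2.resize(o,(800,int(H*800/o.shape[1]))))
print(o.shape)
E
```

```text
s 98.5 [312.5 303.5] [11. 11.] 90.0
s 42.0 [322.  267.6] [ 1.7 72.1] 66.0
s 172.5 [283.  260.2] [33.7 11.8] 28.4
s 239.0 [336.1 237.8] [10.3 29.8] 69.0
s 191.0 [274.7 221. ] [ 9.3 26.6] 69.0
s 154.5 [321.  199.6] [26.1  8.2] 15.9
t 101.5 [383.5 233.4] [16.4 13.6] 18.4
t 343.5 [311.5 225.1] [78.7 27.5] 15.3
t 123.0 [353.2 184.1] [ 6.4 28.6] 22.6
t 122.0 [301.4 168.3] [ 6.5 29. ] 66.0
(520, 960, 3)
```

View pics/st1.png

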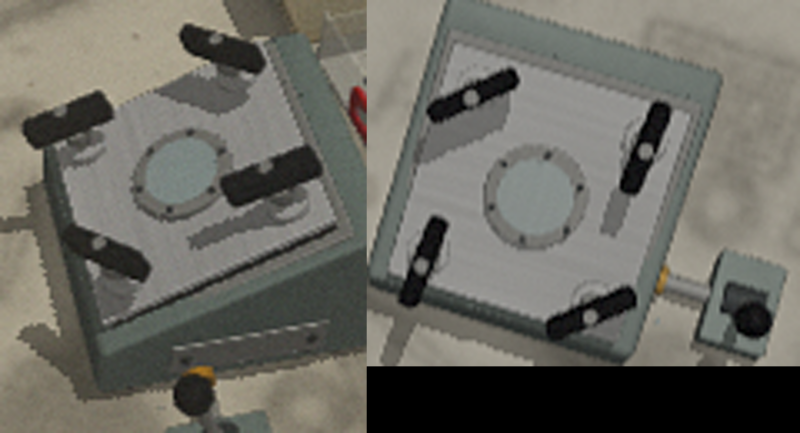

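The bars have silver axis dots on top, so I triangulate those.

```bash
cat > m.py <<'E'
from h import *
from scipy.optimize import least_squares
def dots(c,g):
    gr=cv2.cvtColor(c["color"],6).astype(float);o={}
    for k,(u,v) in g.items():
        for _ in range(3):
            yy,xx=np.mgrid[-3:4,-3:4];iu,iv=int(round(u)),int(round(v))
            w=np.clip(gr[iv-3:iv+4,iu-3:iu+4]-60,0,None)*(np.hypot(xx+iu-u,yy+iv-v)<2.3)
            if w.sum()>0:u,v=(w*(xx+iu)).sum()/w.sum(),(w*(yy+iv)).sum()/w.sum()
        o[k]=(u,v)
    return o
gs=dict(a=(321.6,199.1),d=(275.4,218.3),b=(335.5,236.5),c=(285,257.6))
gt=dict(a=(301.3,169.4),b=(353.8,185.3),d=(286.3,219.8),c=(337,235.1))
sx=dict(a=1,b=1,c=-1,d=-1);sy=dict(a=1,b=-1,c=-1,d=1)
def frame(yaw): return (Rn.from_euler('z',yaw)*Rn.from_euler('y',-25,degrees=True)).as_matrix()
def fit(X):
    # X dict of bar top points; unknown mean point, yaw, extra height of ac vs bd
    def f(p):
        F=frame(p[3]);return np.concatenate([p[:3]+F@np.array([.06*sx[k],.06*sy[k],p[4]*(1 if k in'ac' else -1)])-X[k] for k in X])
    r=least_squares(f,[.5,-.05,.14,-.27,0]);return r.x,r.fun
if __name__=="__main__":
    s=cam("scene");t=cam("top");ds,dt=dots(s,gs),dots(t,gt);X={}
    for k in'abcd':X[k]=tri(s,ds[k],t,dt[k]);print(k,np.round(ds[k],1),np.round(dt[k],1),X[k].round(4))
    p,e=fit(X);print("fit",p.round(4),"res mm",(e*1000).round(1))
    F=frame(p[3])
    # bar angles from silhouettes, both views, rays onto bar plane
    for n,c,thr,d in(("s",s,55,ds),("t",t,45,dt)):
        lab=cv2.connectedComponents((c["color"].max(2)<thr).astype(np.uint8))[1]
        for k in'abcd':
            P=p[:3]+F@np.array([.06*sx[k],.06*sy[k],p[4]*(1 if k in'ac' else -1)])
            u,v=map(int,np.round(d[k]));m=np.zeros(lab.shape,bool)
            yy,xx=np.mgrid[:lab.shape[0],:lab.shape[1]];m=(c["color"].max(2)<thr)&(np.hypot(xx-u,yy-v)<19)
            L=cv2.connectedComponents(m.astype(np.uint8))[1];w=L[v-4:v+5,u-4:u+5];l=np.bincount(w[w>0]).argmax()
            pts=np.argwhere(L==l)[:,::-1];q=[]
            for uv in pts:
                C,dd=ray(c,uv);q.append(F.T@(C+dd*(F[:,2]@(P-C))/(F[:,2]@dd)-P))
            q=np.array(q)[:,:2];ev,V=np.linalg.eigh(np.cov(q.T));a=V[:,1];a=a*np.sign(a[0])
            print(n,k,len(pts),"turn cw deg",round(np.degrees(np.arctan2(-a[1],a[0])),1),"sd",np.sqrt(ev[1]).round(4))
E
python3 m.py
```

```text
a [321.6 199.1] [300.9 169.1] [0.5861 0.011  0.159 ]
b [334.1 234.3] [353.4 184.9] [ 0.5503 -0.1049  0.1735]
c [284.2 257.4] [336.5 234.9] [ 0.4466 -0.0762  0.12  ]
d [272.6 216.9] [285.9 219.5] [0.4752 0.0392 0.1243]
fit [ 0.5145 -0.0327  0.1442 -0.2656 -0.005 ] res mm [-1.3 -0.6  6.  -1.1  0.5  0.6  1.7 -0.7 -5.7  0.6  0.8 -1. ]
s a 182 turn cw deg 51.8 sd 0.0205
s b 274 turn cw deg 5.6 sd 0.0182
s c 224 turn cw deg 52.7 sd 0.0252
s d 223 turn cw deg 7.7 sd 0.0184
t a 140 turn cw deg 48.8 sd 0.0196
t b 159 turn cw deg 4.0 sd 0.019
t c 168 turn cw deg 46.4 sd 0.0198
t d 143 turn cw deg 3.7 sd 0.0196
```

```bash
cat > m2.py <<'E'
from m import *
s=cam("scene");t=cam("top");dt=dots(t,gt)
gs.update(b=(336.6,237.5))
def model(p,k): return p[:3]+frame(p[3])@np.array([.06*sx[k],.06*sy[k],-.0007*(1 if k in'ac' else -1)])
def pr(c,X): x=c["P"]@np.r_[X,1];return x[:2]/x[2]
for trial in(0,1):
    ds=gs if trial==0 else {k:pr(s,model(p,k)) for k in'abcd'}
    f=lambda p:np.concatenate([pr(s,model(p,k))-gs[k] for k in'abcd']+[pr(t,model(p,k))-dt[k] for k in'abcd'])
    r=least_squares(f,[.5145,-.0327,.1442,-.2656],loss='soft_l1',f_scale=.7);p=r.x
print(p.round(4));print(f(p).reshape(8,2).round(1).tolist())
for k in'abcd':print(k,model(p,k).round(4))
np.save("p.npy",p)
for k in'bd':
    u,v=map(int,gs[k]);print(k,u,v);print(cv2.cvtColor(s["color"],6)[v-6:v+7,u-8:u+9])
E
python3 m2.py
```

```text
[ 0.517  -0.0335  0.1383 -0.2751]
[[-0.5, -0.5], [-1.8, -0.4], [-0.1, 1.8], [-0.8, 1.1], [1.1, -1.1], [-0.0, -0.1], [-0.1, -0.5], [0.2, -1.7]]
a [0.5859 0.0094 0.163 ]
b [ 0.5527 -0.1059  0.1643]
c [ 0.4486 -0.0765  0.1123]
d [0.4806 0.0391 0.1136]
b 336 237
[[130 139 136 135 133 135 140 140 141 132  79  81  50  33  31  34  35]
 [138 139 135 136 134 134 134 103  74  45  37  32  30  33  35  37  38]
 [135 136 143 139 134 119 109  99  52  32  28  32  35  31  34  36  34]
 [137 132  83  76  67 109 103 103  94  32  33  36  40  38  37  36  39]
 [ 72  47  35  34  72 106 107 106  77  34  36  38  36  35  33  35  34]
 [ 34  31  34  36  55  94 109  68  34  33  35  35  36  30  34  30  35]
 [ 37  37  37  28  38  39  45  35  31  35  36  30  34  31  34  33  37]
 [ 33  37  35  34  35  38  33  30  31  33  34  31  30  37  32  36  32]
 [ 39  32  36  35  36  35  31  34  31  31  33  33  30  33  33  29  29]
 [ 38  35  37  34  32  35  33  39  32  32  33  30  31  26  27  38  79]
 [ 35  30  31  32  33  35  34  35  31  30  37  27  30  39  44  75  89]
 [ 35  33  33  35  32  34  33  34  31  29  41  56 114  85  6
[... 316 characters left out ...]
159 157 159 161 157 162 157  92  51  40  42  36  36  44  38]
 [141 148 155 154 162 156 134 104  49  36  37  39  38  37  40  42  40]
 [144 150 159 152 114 110 109  99  40  39  38  44  39  39  36  37  40]
 [136  86  81  62  93 109 109 107  45  40  41  41  36  41  38  39  40]
 [ 53  41  42  41  77 119  99  65  40  36  41  36  36  41  38  37  39]
 [ 35  37  33  40  46  48  41  44  38  40  41  41  43  40  43  34  39]
 [ 41  38  40  43  39  41  37  37  39  39  37  41  36  40  38  31  32]
 [ 43  42  37  37  37  39  40  40  43  38  36  35  35  33  34  39  39]
 [ 39  40  40  38  36  36  42  35  38  34  42  31  39  35  45  86 148]
 [ 39  39  35  41  30  37  38  36  39  35  32  39  48  52  71  90 100]]
```

Run:
```python
from m import *
s=cam("scene");t=cam("top")
for c,k,(u,v) in((s,'a',(321,199)),(s,'c',(284,257)),(t,'a',(301,169)),(t,'c',(337,235)),(t,'d',(286,220))):
    print(k,u,v);print(cv2.cvtColor(c["color"],6)[v-6:v+7,u-8:u+9])
```

```text
a 321 199
[[ 52  55  86 132 139 165 163 159 156 155 159 158 143  93  90  91  89]
 [ 31  31  36  49  49  64  83 156 160 159 163 159 152  85  95  89  87]
 [ 38  34  34  30  38  67 106 110  73  84 138 164 170 149  95  97  94]
 [ 39  39  38  37  62 110 111 110  92  34  49  61  66 102 117  93  99]
 [ 35  39  37  39  55 122 116 103  66  33  32  36  36  39  53  58  70]
 [ 36  38  34  32  39  60  58  43  34  36  34  37  34  31  41  34  38]
 [ 32  34  41  35  28  39  35  36  36  33  37  38  34  33  37  36  37]
 [ 34  30  33  37  33  32  35  36  42  34  34  31  40  32  39  32  34]
 [ 37  24  32  32  31  34  34  38  36  36  40  34  36  41  37  34  38]
 [162 154 105  38  28  34  28  37  34  36  34  36  35  36  35  33  38]
 [164 165 160 162 155  53  43  35  33  35  29  34  28  32  29  34  33]
 [161 164 156 118 151 133 107  64  55  56  36  32  35  34  37  32  34]
 [155 118 149 135 142 142 128  58  75  75  76  71  50  34  29  31  32]]
c 284 257
[[ 63  93 141 145 143 142 139 137 140 134 136 138 137 137 140 136 136]
 [ 42  60 129 153 146 145 139 139 143 133 134 139 139 135 132 141 133]
 [ 40  40  49 
[... 2869 characters left out ...]
146 150 107  98  14  59  74  33  17  12  22  87 143 148 135]
 [147 146 147 150 105  68  51 109 115 104  58  13  52 102 151 141 132]
 [145 146 147 150 110  44  91 126 122 127  70   5  93 113 140 129 137]
 [149 146 145 152  93  18  87 127 123 127  51  11  99 119 118 139 147]
 [151 155 150 154  56  16  46 100 110  99  25  65  91 108 136 146 146]
 [110 120 131 156  16  14  12  49  65  46  22 103 136 134 150 148 147]
 [ 64  72  92 118   9  16  14  21  14  10  71 111 151 149 149 148 147]
 [ 72  77  77  43  14  15  23   9  19  10 110 141 151 149 147 145 149]
 [ 62  66  74  18  20  14  16  17  17   7  97 120 135 152 156 149 148]
 [ 53  57  48  14  16  23  27  13  14  47  76  72  96 117 120 133 152]]
```

```bash
sed -i 's/^gs.update.*/gs.update(a=(319.1,196.2),b=(334.2,234.3),c=(284.1,257.4),d=(273.0,217.6));dt.update(a=(301,169),c=(336.9,235),d=(286,219.3),b=(353.4,184.9))/; /^for k in.bd/,$d' m2.py; python3 m2.py
cat > go.py <<'E'
# rows to reach a screw pose: python3 go.py k turn_deg depth_mm_below_bar_top nrows [opening]
import sys;from m import *
p=np.load("p.npy");k,th,dep,n=sys.argv[1],float(sys.argv[2]),float(sys.argv[3]),int(sys.argv[4])
def target(k,th,dep):
    F=frame(p[3]);P=p[:3]+F@np.array([.06*sx[k],.06*sy[k],-dep/1000])
    # tool z=-seat z, tool y=+-seat y at th=0, th about tool z
    R=Rn.from_matrix(F@np.diag([1,-1,-1]))*Rn.from_euler('z',th,degrees=True);return P,R
if __name__=="__main__":
    o=get_obs();x=o["eef_pos"];q=o["tool_rot"];R0=Rn.from_quat(np.r_[q[1:],q[0]])
    P,R=target(k,th,dep);v=(R0.inv()*R).as_rotvec()
    print("shift mm",((R0.inv().apply(P-x))*1000).round(1),"rot deg",np.degrees(v).round(1),"P",P.round(4),o["q"].round(2))
    Rc,xc=R0,x.copy()
    for i in range(n):
        s=Rc.inv().apply((P-xc)/(n-i))/.02;w=np.degrees((Rc.inv()*R).as_rotvec()/(n-i))/4
        row=np.r_[s,w].round(2);print(",".join("%g"%a for a in row))
        xc=xc+Rc.apply(row[:3]*.02);Rc=Rc*Rn.from_rotvec(np.radians(row[3:]*4))
E
python3 go.py b 4 -90 24
```

```text
[ 0.5135 -0.0328  0.1468 -0.2553]
[[0.2, -0.2], [-0.2, 0.1], [-0.1, 0.3], [-0.3, 0.0], [0.1, -0.2], [-0.1, -0.1], [0.1, -0.0], [0.0, -0.1]]
a [0.5815 0.0114 0.1715]
b [ 0.5507 -0.1045  0.1728]
c [ 0.446  -0.0772  0.1208]
d [0.4757 0.039  0.1221]
shift mm [-509.7 -558.3  -22.4] rot deg [-37.8   4.2 171.2] P [ 0.5141 -0.095   0.2537] [-1.27  0.48  0.02  1.56 -0.01  1.11 -0.08]
-1.06,-1.16,-0.05,-0.39,0.04,1.78
-1.2,-1.02,-0.08,-0.39,0.04,1.78
-1.31,-0.86,-0.11,-0.39,0.04,1.78
-1.41,-0.69,-0.13,-0.39,0.04,1.78
-1.48,-0.51,-0.15,-0.39,0.04,1.78
-1.54,-0.31,-0.17,-0.39,0.04,1.78
-1.56,-0.12,-0.18,-0.39,0.04,1.79
-1.56,0.09,-0.18,-0.39,0.05,1.78
-1.54,0.28,-0.19,-0.39,0.05,1.79
-1.49,0.48,-0.18,-0.39,0.05,1.78
-1.42,0.66,-0.17,-0.39,0.05,1.78
-1.33,0.84,-0.15,-0.39,0.04,1.79
-1.21,1,-0.13,-0.39,0.05,1.78
-1.08,1.15,-0.11,-0.39,0.05,1.79
-0.92,1.27,-0.08,-0.39,0.05,1.78
-0.76,1.38,-0.04,-0.4,0.05,1.79
-0.58,1.47,-0.01,-0.4,0.04,1.78
-0.39,1.53,0.03,-0.39,0.04,1.79
-0.2,1.56,0.08,-0.39,0.05,1.78
-0.01,1.57,0.12,-0.4,0.05,1.79
0.19,1.56,0.16,-0.4,0.04,1.78
0.38,1.51,0.2,-0.39,0.04,1.79
0.56,1.45,0.25,-0.39,0.05,1.78
0.74,1.36,0.29,-0.4,0.04,1.79
```

```bash
python3 go.py b -176 -50 32
```

```text
shift mm [-526.4 -555.8   13.8] rot deg [ -2.8 -24.9  -4.7] P [ 0.5305 -0.0993  0.2175] [-1.27  0.48  0.02  1.56 -0.01  1.11 -0.08]
-0.82,-0.87,0.02,-0.02,-0.19,-0.04
-0.82,-0.87,0.03,-0.02,-0.19,-0.04
-0.82,-0.87,0.04,-0.02,-0.19,-0.04
-0.81,-0.88,0.05,-0.02,-0.19,-0.04
-0.81,-0.88,0.06,-0.02,-0.19,-0.04
-0.81,-0.88,0.07,-0.02,-0.19,-0.04
-0.8,-0.88,0.08,-0.02,-0.2,-0.04
-0.8,-0.88,0.09,-0.02,-0.19,-0.04
-0.8,-0.89,0.1,-0.02,-0.2,-0.04
-0.79,-0.89,0.11,-0.02,-0.19,-0.03
-0.79,-0.89,0.12,-0.02,-0.2,-0.04
-0.79,-0.89,0.13,-0.02,-0.19,-0.03
-0.78,-0.9,0.14,-0.02,-0.2,-0.04
-0.78,-0.9,0.15,-0.02,-0.19,-0.03
-0.77,-0.9,0.15,-0.02,-0.2,-0.04
-0.77,-0.9,0.16,-0.02,-0.2,-0.03
-0.76,-0.9,0.17,-0.02,-0.19,-0.04
-0.76,-0.91,0.18,-0.02,-0.2,-0.03
-0.75,-0.91,0.19,-0.02,-0.19,-0.04
-0.75,-0.91,0.2,-0.02,-0.2,-0.03
-0.75,-0.91,0.21,-0.02,-0.19,-0.04
-0.74,-0.91,0.22,-0.02,-0.2,-0.03
-0.73,-0.92,0.23,-0.02,-0.19,-0.04
-0.73,-0.92,0.24,-0.03,-0.2,-0.03
-0.72,-0.92,0.24,-0.02,-0.19,-0.04
-0.72,-0.92,0.25,-0.03,-0.2,-0.03
-0.71,-0.93,0.26,-0.02,-0.19,-0.04
-0.71,-0.93,0.27,-0.03,-0.2,-0.03
-0.7,-0.93,0.28,-0.02,-0.19,-0.04
-0.69,-0.93,0.28,-0.03,-0.2,-0.03
-0.69,-0.93,0.29,-0.02,-0.19,-0.04
-0.68,-0.94,0.3,-0.03,-0.2,-0.03
```

{"method": "jog_arm", "body": {
  "moves": [-0.8, -0.85, -0.1, 0, -0.2, -0.04, 0.6, -0.8, -0.85, -0.1, 0, -0.2, -0.04, 0.6, -0.8, -0.85, 0, 0, -0.2, -0.04, 0.6, -0.8, -0.85, 0, 0, -0.2, -0.04, 0.6, -0.8, -0.9, 0, 0, -0.2, -0.04, 0.6, -0.8, -0.9, 0, 0, -0.2, -0.04, 0.6, -0.8, -0.9, 0.1, 0, -0.2, -0.04, 0.6, -0.8, -0.9, 0.1, 0, -0.2, -0.04, 0.6],
  "grip_force": 50
}}

```text
t: 1.27
eef_pos: [0.3319, 0.4399, 0.2379]
tool_rot: [0.055, 0.191, 0.98, -0.011]
contact_force: [0.7, -0.6, 0.3]
gripper_width: 0.602
grasp_force: 0.0
```

{"method": "jog_arm", "body": {
  "moves": [-0.8, -0.9, 0.1, 0, -0.2, -0.04, 0.6, -0.8, -0.9, 0.1, 0, -0.2, -0.04, 0.6, -0.8, -0.9, 0.1, 0, -0.2, -0.04, 0.6, -0.8, -0.9, 0.1, 0, -0.2, -0.04, 0.6, -0.8, -0.9, 0.1, 0, -0.2, -0.04, 0.6, -0.8, -0.9, 0.1, 0, -0.2, -0.04, 0.6, -0.8, -0.9, 0.1, 0, -0.2, -0.04, 0.6, -0.8, -0.9, 0.1, 0, -0.2, -0.04, 0.6]
}}

```text
t: 1.93
eef_pos: [0.3988, 0.2586, 0.2429]
tool_rot: [0.11, 0.179, 0.977, -0.022]
contact_force: [0.5, 0.8, -0.5]
gripper_width: 0.603
grasp_force: 0.0
```

```bash
python3 go.py b -176 -50 16
```

```text
shift mm [-238.1 -287.6   81.7] rot deg [ -2.7 -12.1  -1.8] P [ 0.5305 -0.0993  0.2175] [-1.03  0.07  0.18  2.1   0.25  0.91  0.21]
-0.74,-0.9,0.26,-0.04,-0.19,-0.03
-0.74,-0.9,0.26,-0.04,-0.19,-0.03
-0.73,-0.9,0.27,-0.04,-0.19,-0.03
-0.73,-0.91,0.28,-0.04,-0.19,-0.03
-0.72,-0.91,0.28,-0.04,-0.19,-0.03
-0.72,-0.91,0.29,-0.04,-0.19,-0.03
-0.71,-0.91,0.3,-0.04,-0.19,-0.03
-0.7,-0.91,0.3,-0.04,-0.19,-0.03
-0.7,-0.92,0.31,-0.04,-0.19,-0.03
-0.69,-0.92,0.32,-0.04,-0.19,-0.03
-0.69,-0.92,0.33,-0.04,-0.19,-0.02
-0.68,-0.92,0.33,-0.05,-0.19,-0.03
-0.68,-0.93,0.34,-0.04,-0.19,-0.02
-0.67,-0.93,0.34,-0.05,-0.18,-0.03
-0.66,-0.93,0.35,-0.04,-0.19,-0.02
-0.66,-0.94,0.35,-0.05,-0.18,-0.03
```

{"method": "jog_arm", "body": {
  "moves": [-0.74, -0.9, 0.26, -0.04, -0.19, -0.03, 0.6, -0.74, -0.9, 0.26, -0.04, -0.19, -0.03, 0.6, -0.73, -0.9, 0.27, -0.04, -0.19, -0.03, 0.6, -0.73, -0.91, 0.28, -0.04, -0.19, -0.03, 0.6, -0.72, -0.91, 0.28, -0.04, -0.19, -0.03, 0.6, -0.72, -0.91, 0.29, -0.04, -0.19, -0.03, 0.6, -0.71, -0.91, 0.3, -0.04, -0.19, -0.03, 0.6, -0.7, -0.91, 0.3, -0.04, -0.19, -0.03, 0.6]
}}

```text
t: 2.6
eef_pos: [0.4645, 0.0798, 0.2302]
tool_rot: [0.163, 0.168, 0.972, -0.022]
contact_force: [0.7, -0.6, -1.0]
gripper_width: 0.6
grasp_force: 0.0
```

{"method": "jog_arm", "body": {
  "moves": [-0.7, -0.92, 0.3, -0.04, -0.19, -0.03, 0.6, -0.7, -0.92, 0.3, -0.04, -0.19, -0.03, 0.6, -0.7, -0.92, 0.3, -0.04, -0.19, -0.03, 0.6, -0.68, -0.92, 0.3, -0.04, -0.19, -0.03, 0.6, -0.68, -0.92, 0.3, -0.04, -0.19, -0.03, 0.6, -0.67, -0.9, 0.3, -0.04, -0.19, -0.03, 0.6, -0.3, -0.4, 0.15, -0.04, -0.19, -0.03, 0.6, 0, 0, 0, 0, 0, 0, 0.6]
}}

```text
t: 3.27
eef_pos: [0.5168, -0.0648, 0.2232]
tool_rot: [0.209, 0.161, 0.964, -0.022]
contact_force: [0.5, 0.6, -0.2]
gripper_width: 0.603
grasp_force: 0.0
```

```bash
python3 go.py b -176 -30 3;python3 go.py b -176 21 7
```

```text
shift mm [-20.  -28.3  34.4] rot deg [-0.4 -0.7 -0.2] P [ 0.5387 -0.1014  0.1994] [-0.63  0.02  0.57  2.26  0.28  0.47  0.95]
-0.33,-0.47,0.57,-0.03,-0.06,-0.02
-0.33,-0.47,0.58,-0.03,-0.06,-0.02
-0.33,-0.48,0.57,-0.04,-0.05,-0.01
shift mm [-20.6 -28.   85.4] rot deg [-0.4 -0.7 -0.2] P [ 0.5595 -0.1069  0.1531] [-0.63  0.02  0.57  2.26  0.28  0.47  0.95]
-0.15,-0.2,0.61,-0.01,-0.02,-0.01
-0.15,-0.2,0.61,-0.01,-0.03,-0.01
-0.14,-0.2,0.61,-0.02,-0.02,-0.01
-0.14,-0.2,0.61,-0.01,-0.03,-0.01
-0.14,-0.2,0.61,-0.02,-0.02,-0
-0.14,-0.21,0.61,-0.01,-0.03,-0.01
-0.15,-0.2,0.61,-0.02,-0.02,-0
```

{"method": "jog_arm", "body": {
  "moves": [-0.33, -0.47, 0.5, -0.03, -0.06, -0.02, 0.6, -0.33, -0.47, 0.5, -0.03, -0.06, -0.02, 0.6, -0.33, -0.47, 0.5, -0.03, -0.05, -0.01, 0.6, 0, 0, 0.4, 0, 0, 0, 0.6, 0, 0, 0.4, 0, 0, 0, 0.6, 0, 0, 0.1, 0, 0, 0, 0.6, 0, 0, 0, 0, 0, 0, 0.6, 0, 0, 0, 0, 0, 0, 0.6]
}}

```text
t: 3.93
eef_pos: [0.5446, -0.0991, 0.1872]
tool_rot: [0.215, 0.156, 0.964, -0.02]
contact_force: [-0.9, 0.7, 0.7]
gripper_width: 0.6
grasp_force: 0.0
```

```bash
python3 go.py b -176 21 4
```

```text
shift mm [-0.7 -3.7 37.8] rot deg [ 0.1 -0.1  0.3] P [ 0.5595 -0.1069  0.1531] [-0.49  0.16  0.56  2.25  0.02  0.33  1.27]
-0.01,-0.05,0.47,0.01,-0,0.02
-0.01,-0.05,0.47,0.01,-0.01,0.01
-0.01,-0.04,0.47,0,-0,0.02
-0.01,-0.04,0.48,0.01,-0.01,0.01
```

{"method": "jog_arm", "body": {
  "moves": [0, -0.1, 0.5, 0, 0, 0, 0.6, 0, -0.1, 0.5, 0, 0, 0, 0.6, 0, 0, 0.5, 0, 0, 0, 0.5, 0, 0, 0.4, 0, 0, 0, 0.4, 0, 0, 0, 0, 0, 0, 0.3, 0, 0, 0, 0, 0, 0, 0, 0, 0, 0, 0, 0, 0, 0, 0, 0, 0, 0, 0, 0, 0]
}}

```text
t: 4.6
eef_pos: [0.5588, -0.107, 0.1527]
tool_rot: [0.215, 0.156, 0.964, -0.019]
contact_force: [0.5, 2.6, -1.7]
gripper_width: 0.176
grasp_force: 48.8
```

```bash
python3 - <<'E'
from h import *
c=cam("scene");cv2.imwrite("pics/g1.png",cv2.resize(c["color"][150:330,220:420],None,fx=3,fy=3))
print(get_obs())
E
python3 go.py b -176 21 1
```

```text
{'t': 4.65, 'q': array([-0.37532365,  0.24942166,  0.46087424,  2.24146421, -0.10396483,
        0.24877513,  1.39502142]), 'joint_vel': array([ 0.00134191,  0.00128803, -0.0003665 ,  0.00096903, -0.00243018,
       -0.00100164,  0.0014814 ]), 'joint_torque': array([ 1.42300129e+00, -3.46368992e+01,  5.08120760e+00, -2.20152801e+01,
        2.53460091e-01, -2.03919031e+00, -1.51726487e-02]), 'eef_pos': array([ 0.55873675, -0.10699088,  0.15263706]), 'tool_rot': array([ 0.2151369 ,  0.15566506,  0.96390046, -0.01950397]), 'contact_force': array([-0.44923993,  2.49720982, -1.36514345]), 'torque': array([0.62985728, 0.58535939, 0.24216734]), 'grasp_force': 48.83285164833069, 'gripper_width': 0.1791019105932763}
shift mm [-0.9  0.4 -0.1] rot deg [ 0.1 -0.1  0.3] P [ 0.5595 -0.1069  0.1531] [-0.38  0.25  0.46  2.24 -0.1   0.25  1.4 ]
-0.04,0.02,-0.01,0.03,-0.01,0.06
```

View pics/g1.png

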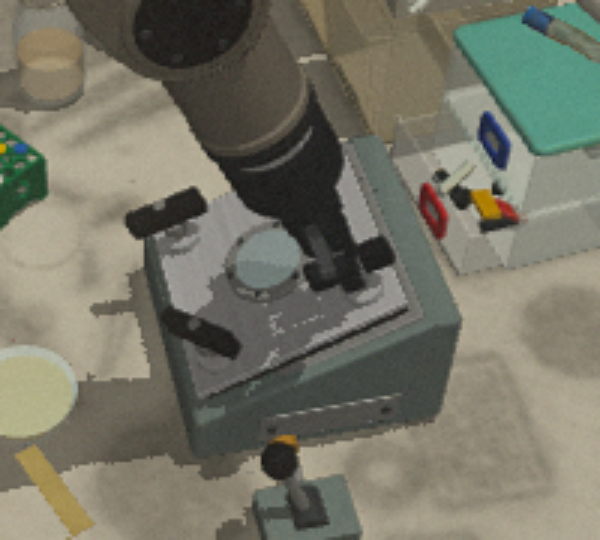

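The gripper is centred on bar b at about (350,265), both pads on its sides. Now I turn it.

{"method": "jog_arm", "body": {
  "moves": [0, 0, 0.01, 0, 0, 0.5, 0, 0, 0, 0.01, 0, 0, 1, 0, 0, 0, 0.01, 0, 0, 1, 0, 0, 0, 0.01, 0, 0, 1, 0, 0, 0, 0.01, 0, 0, 1, 0, 0, 0, 0.01, 0, 0, 1, 0, 0, 0, 0.01, 0, 0, 1, 0, 0, 0, 0.01, 0, 0, 1, 0]
}}

```text
t: 5.32
eef_pos: [0.5597, -0.1067, 0.1515]
tool_rot: [0.213, 0.402, 0.89, 0.038]
contact_force: [-4.3, 6.2, 4.8]
gripper_width: 0.177
grasp_force: 50.7
```

```bash
python3 go.py b -131 22.5 4; python3 -c "
from station import *;o=get_obs();print(o['contact_force'].round(1),o['torque'].round(2))"
```

```text
shift mm [-0.6  0.2 -0. ] rot deg [ 0.1 -0.1 15. ] P [ 0.5601 -0.107   0.1518] [-0.48  0.27  0.59  2.25 -0.28  0.25  1.04]
-0.01,0,-0,0.01,-0.01,0.94
-0.01,0,-0,0.01,-0.01,0.93
-0,0.01,-0,0,-0.01,0.94
-0.01,0,-0,0.01,-0.01,0.93
[-4.3  6.2  4.8] [0.99 0.73 0.51]
```

{"method": "jog_arm", "body": {
  "moves": [0, 0, 0.01, 0, 0, 0.95, 0, 0, 0, 0.01, 0, 0, 0.95, 0, 0, 0, 0.01, 0, 0, 0.95, 0, 0, 0, 0, 0, 0, 0.8, 0, 0, 0, 0, 0, 0, 0, 0, 0, 0, 0, 0, 0, 0, 0.6, 0, 0, 0, 0, 0, 0, 0.6, 0, 0, -0.5, 0, 0, 0, 0.6]
}}

```text
t: 5.98
eef_pos: [0.5556, -0.1075, 0.1591]
tool_rot: [0.207, 0.511, 0.832, 0.063]
contact_force: [-0.3, -0.9, -0.0]
gripper_width: 0.589
grasp_force: 0.0
```

```bash
python3 go.py b -131 -20 2;python3 go.py d -176 -25 12
```

```text
shift mm [  0.7   1.6 -34.1] rot deg [-0.  -0.   0.5] P [ 0.5428 -0.1025  0.1903] [-0.57  0.26  0.7   2.25 -0.34  0.27  0.85]
0.02,0.04,-0.85,-0.01,-0.01,0.07
0.01,0.04,-0.85,-0,-0,0.07
shift mm [170.1  -8.6 -38.9] rot deg [ -0.   -0.1 -44.5] P [0.4658 0.0416 0.1441] [-0.57  0.26  0.7   2.25 -0.34  0.27  0.85]
0.71,-0.04,-0.16,-0,-0,-0.93
0.71,0.01,-0.16,-0,-0,-0.93
0.71,0.06,-0.16,-0,-0,-0.93
0.7,0.1,-0.16,-0,-0,-0.92
0.69,0.15,-0.16,-0,-0,-0.93
0.68,0.19,-0.16,-0,-0,-0.92
0.67,0.23,-0.16,-0,-0,-0.93
0.65,0.28,-0.17,-0,-0,-0.92
0.64,0.32,-0.16,-0,-0,-0.93
0.61,0.36,-0.17,-0,-0.01,-0.92
0.59,0.4,-0.16,-0,-0,-0.93
0.56,0.44,-0.17,-0,-0.01,-0.92
```

{"method": "jog_arm", "body": {
  "moves": [0, 0, -0.95, 0, 0, 0, 0.6, 0, 0, -0.95, 0, 0, 0, 0.6, 0.71, -0.04, 0, 0, 0, -0.93, 0.6, 0.71, 0, 0, 0, 0, -0.93, 0.6, 0.71, 0.06, 0, 0, 0, -0.93, 0.6, 0.7, 0.1, 0, 0, 0, -0.93, 0.6, 0.69, 0.15, 0, 0, 0, -0.93, 0.6, 0.68, 0.19, 0, 0, 0, -0.93, 0.6]
}}

```text
t: 6.65
eef_pos: [0.5029, -0.0306, 0.1689]
tool_rot: [0.215, 0.339, 0.916, 0.022]
contact_force: [0.1, -0.6, -0.3]
gripper_width: 0.599
grasp_force: 0.0
```

{"method": "jog_arm", "body": {
  "moves": [0.67, 0.23, 0, 0, 0, -0.93, 0.6, 0.65, 0.28, 0, 0, 0, -0.93, 0.6, 0.64, 0.32, 0, 0, 0, -0.93, 0.6, 0.61, 0.36, 0, 0, 0, -0.93, 0.6, 0.59, 0.4, 0, 0, 0, -0.93, 0.6, 0.56, 0.44, 0, 0, 0, -0.93, 0.6, 0, 0, 0, 0, 0, 0, 0.6, 0, 0, 0, 0, 0, 0, 0.6]
}}

```text
t: 7.32
eef_pos: [0.4691, 0.0368, 0.1449]
tool_rot: [0.213, 0.168, 0.962, -0.017]
contact_force: [0.5, -0.8, -0.3]
gripper_width: 0.6
grasp_force: 0.0
```

```bash
python3 go.py d -176 -25 3;python3 go.py d -176 21 4
```

```text
shift mm [ 4.7  3.4 -1.1] rot deg [-0.  -0.3 -1.2] P [0.4658 0.0416 0.1441] [-1.    0.12  0.67  2.43  0.59  0.3   0.33]
0.08,0.06,-0.02,-0,-0.02,-0.1
0.08,0.06,-0.02,-0,-0.03,-0.1
0.07,0.05,-0.02,-0,-0.02,-0.11
shift mm [ 4.5  3.4 44.9] rot deg [-0.  -0.3 -1.2] P [0.4846 0.0367 0.1024] [-1.    0.12  0.67  2.43  0.59  0.3   0.33]
0.06,0.04,0.56,-0,-0.02,-0.08
0.05,0.04,0.56,-0,-0.02,-0.08
0.06,0.05,0.56,-0,-0.02,-0.07
0.06,0.04,0.56,-0,-0.01,-0.08
```

{"method": "jog_arm", "body": {
  "moves": [0.11, 0.08, 0.3, 0, -0.03, -0.1, 0.6, 0.11, 0.08, 0.5, 0, -0.03, -0.1, 0.6, 0, 0, 0.5, 0, 0, -0.1, 0.5, 0, 0, 0.5, 0, 0, 0, 0.5, 0, 0, 0.4, 0, 0, 0, 0.5, 0, 0, 0, 0, 0, 0, 0.5, 0, 0, 0, 0, 0, 0, 0.5, 0, 0, 0, 0, 0, 0, 0.5]
}}

```text
t: 7.98
eef_pos: [0.4845, 0.0361, 0.1038]
tool_rot: [0.216, 0.158, 0.963, -0.021]
contact_force: [0.5, 0.7, 0.7]
gripper_width: 0.5
grasp_force: 0.0
```

```bash
python3 go.py d -176 21 1
```

```text
shift mm [0.7 0.6 1.2] rot deg [-0.1  0.  -0. ] P [0.4846 0.0367 0.1024] [-0.8   0.25  0.48  2.43  0.81  0.18  0.11]
0.04,0.03,0.06,-0.03,0.01,-0
```

{"method": "jog_arm", "body": {
  "moves": [0, 0, 0.05, 0, 0, 0, 0, 0, 0, 0, 0, 0, 0, 0, 0, 0, 0, 0, 0, 0, 0, 0, 0, 0, 0, 0, 0.5, 0, 0, 0, 0.01, 0, 0, 1, 0, 0, 0, 0.01, 0, 0, 1, 0, 0, 0, 0.01, 0, 0, 1, 0, 0, 0, 0.01, 0, 0, 1, 0]
}}

```text
t: 8.65
eef_pos: [0.4849, 0.0363, 0.102]
tool_rot: [0.216, 0.308, 0.926, 0.014]
contact_force: [-3.8, -1.7, 5.8]
gripper_width: 0.177
grasp_force: 48.8
```

```bash
python3 go.py d -131 22.5 7; python3 -c "
from station import *;o=get_obs();print(o['contact_force'].round(1),o['torque'].round(2))"
```

```text
shift mm [0.3 0.3 1. ] rot deg [-0.1  0.  26.9] P [0.4852 0.0365 0.1011] [-0.78  0.26  0.47  2.43  0.84  0.18 -0.23]
0,0,0.01,-0,0,0.96
0,0,0.01,-0,0,0.96
0,0,0.01,-0,0,0.96
0,0,0.01,-0,0,0.96
0.01,0,0,-0.01,0,0.96
0,0,0.01,-0,0,0.96
0.01,0.01,0,-0.01,0.01,0.95
[-3.8 -1.7  5.8] [-0.48  0.45 -0.15]
```

{"method": "jog_arm", "body": {
  "moves": [0, 0, 0.01, 0, 0, 1, 0, 0, 0, 0.01, 0, 0, 1, 0, 0, 0, 0.01, 0, 0, 1, 0, 0, 0, 0.01, 0, 0, 1, 0, 0, 0, 0.01, 0, 0, 1, 0, 0, 0, 0.01, 0, 0, 1, 0, 0, 0, 0, 0, 0, 0.75, 0, 0, 0, 0, 0, 0, 0, 0]
}}

```text
t: 9.32
eef_pos: [0.4855, 0.0363, 0.101]
tool_rot: [0.207, 0.516, 0.829, 0.064]
contact_force: [-2.2, -1.8, 6.3]
gripper_width: 0.177
grasp_force: 48.7
```

{"method": "jog_arm", "body": {
  "moves": [0, 0, 0, 0, 0, 0, 0.6, 0, 0, 0, 0, 0, 0, 0.6, 0, 0, 0, 0, 0, 0, 0.6, 0, 0, -0.6, 0, 0, 0, 0.6, 0, 0, -0.9, 0, 0, 0, 0.6, 0, 0, -0.9, 0, 0, 0, 0.6, 0, 0, 0, 0, 0, 0, 0.6, 0, 0, 0, 0, 0, 0, 0.6]
}}

```text
t: 9.98
eef_pos: [0.4662, 0.0426, 0.1447]
tool_rot: [0.207, 0.514, 0.83, 0.065]
contact_force: [1.3, 1.1, 0.6]
gripper_width: 0.597
grasp_force: 0.0
```

```bash
python3 go.py d -131 -25 2;python3 go.py a -131 -25 8; cp m.py mm.py; python3 mm.py | grep turn;python3 - <<'E'
from h import *
c=cam("top");cv2.imwrite("pics/t2.png",cv2.resize(c["color"][140:255,265:405],None,fx=5,fy=5,interpolation=2))
E
```

```text
shift mm [-0.5 -1.   0.4] rot deg [ 0.1 -0.1  0.1] P [0.4658 0.0416 0.1441] [-0.73  0.11  0.35  2.43  0.72  0.34 -0.59]
-0.01,-0.02,0.01,0.01,-0.01,0.01
-0.01,-0.03,0.01,0.01,-0,0.01
shift mm [-79.4  89.4   0.5] rot deg [ 0.1 -0.1  0.1] P [0.571  0.0142 0.1948] [-0.73  0.11  0.35  2.43  0.72  0.34 -0.59]
-0.5,0.56,0,0,-0,0
-0.5,0.56,0,0,-0,0
-0.49,0.56,0,0,-0,0
-0.5,0.56,0.01,0,-0,0
-0.49,0.56,0,0.01,-0,0.01
-0.5,0.56,0,0,-0,0
-0.49,0.56,0.01,0.01,-0.01,0.01
-0.5,0.55,0,0,-0,0
s a 178 turn cw deg 52.0 sd 0.0204
s b 209 turn cw deg 51.6 sd 0.0202
s c 197 turn cw deg 50.3 sd 0.0218
s d 157 turn cw deg 51.2 sd 0.0212
t a 135 turn cw deg 48.9 sd 0.0194
t b 151 turn cw deg 48.8 sd 0.0186
t c 161 turn cw deg 47.4 sd 0.0196
t d 449 turn cw deg -69.2 sd 0.0197
```

View pics/t2.png

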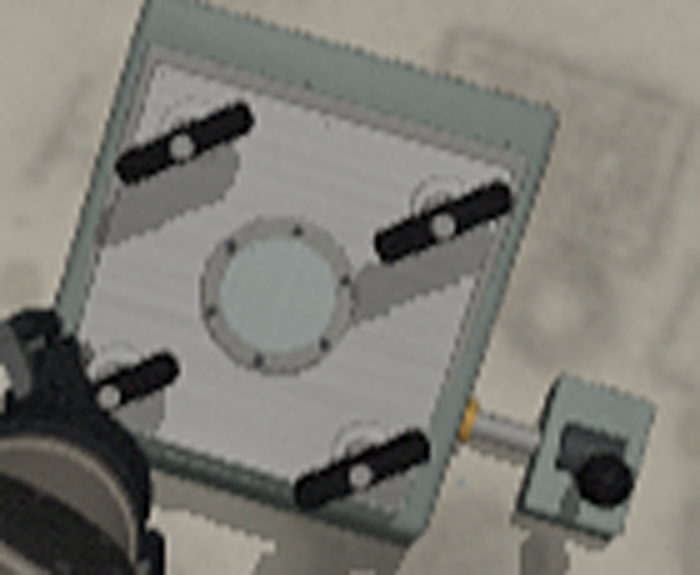

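All four bars now stand at about 49°, parallel, so b and d are level with a and c. Next is a, at about (182,148) in this view.

{"method": "jog_arm", "body": {
  "moves": [-0.5, 0.55, 0, 0, 0, 0, 0.6, -0.5, 0.55, 0, 0, 0, 0, 0.6, -0.5, 0.55, 0, 0, 0, 0, 0.6, -0.5, 0.55, 0, 0, 0, 0, 0.6, -0.5, 0.55, 0, 0, 0, 0, 0.6, -0.5, 0.55, 0, 0, 0, 0, 0.6, -0.5, 0.55, 0, 0, 0, 0, 0.6, -0.47, 0.6, 0, 0, 0, 0, 0.6]
}}

```text
t: 10.8
eef_pos: [0.5704, 0.0127, 0.1932]
tool_rot: [0.206, 0.514, 0.83, 0.062]
contact_force: [-0.5, 0.4, -0.3]
gripper_width: 0.601
grasp_force: 0.0
```

{"method": "jog_arm", "body": {
  "moves": [0, 0, 0.3, 0, 0, 0, 0.6, 0, 0, 0.3, 0, 0, 0, 0.6, 0, 0, 0.3, 0, 0, 0, 0.5, 0, 0, 0.1, 0, 0, 0, 0.5, 0, 0, 0, 0, 0, 0, 0.5, 0, 0, 0, 0, 0, 0, 0.5, 0, 0, 0, 0, 0, 0, 0.5, 0, 0, 0, 0, 0, 0, 0.5]
}}

```text
t: 11.47
eef_pos: [0.5782, 0.0115, 0.1764]
tool_rot: [0.207, 0.514, 0.83, 0.064]
contact_force: [0.5, 0.1, 0.8]
gripper_width: 0.501
grasp_force: 0.0
```

```bash
python3 go.py a -132 23 3
```

```text
shift mm [-0.   1.1 28.1] rot deg [-0.  -0.  -0.9] P [0.5907 0.009  0.1513] [-0.5   0.22  0.29  2.18  0.36  0.38 -0.08]
-0,0.02,0.47,-0,-0,-0.07
-0,0.02,0.47,-0,-0,-0.08
-0,0.02,0.46,-0.01,-0,-0.07
```

{"method": "jog_arm", "body": {
  "moves": [0, 0.03, 0.5, 0, 0, 0, 0.5, 0, 0.03, 0.5, 0, 0, 0, 0.5, 0, 0, 0.4, 0, 0, 0, 0.5, 0, 0, 0, 0, 0, 0, 0.4, 0, 0, 0, 0, 0, 0, 0, 0, 0, 0, 0, 0, 0, 0, 0, 0, 0, 0, 0, 0, 0, 0, 0, 0, 0, 0, 0, 0]
}}

```text
t: 12.13
eef_pos: [0.5908, 0.0089, 0.1512]
tool_rot: [0.207, 0.514, 0.83, 0.063]
contact_force: [3.7, 0.0, -7.0]
gripper_width: 0.18
grasp_force: 48.9
```

{"method": "jog_arm", "body": {
  "moves": [0, 0, 0.01, 0, 0, 0.5, 0, 0, 0, 0.01, 0, 0, 1, 0, 0, 0, 0.01, 0, 0, 1, 0, 0, 0, 0.01, 0, 0, 1, 0, 0, 0, 0.01, 0, 0, 1, 0, 0, 0, 0.01, 0, 0, 1, 0, 0, 0, 0.01, 0, 0, 1, 0, 0, 0, 0.01, 0, 0, 1, 0]
}}

```text
t: 12.8
eef_pos: [0.5916, 0.0088, 0.1497]
tool_rot: [0.183, 0.712, 0.668, 0.115]
contact_force: [8.0, -0.2, -11.0]
gripper_width: 0.181
grasp_force: 49.0
```

```bash
python3 go.py a -90 24.5 1; python3 -c "
from station import *;o=get_obs();print(o['contact_force'].round(1),o['torque'].round(2))"
```

```text
shift mm [-0.  -0.2 -0.4] rot deg [-0.  0. 11.] P [0.5913 0.0089 0.15  ] [-0.6   0.3   0.43  2.18  0.23  0.3  -0.47]
-0,-0.01,-0.02,-0,0,2.74
[  8.   -0.2 -11. ] [ 0.21 -0.09  0.27]
```

{"method": "jog_arm", "body": {
  "moves": [0, 0, 0.03, 0, 0, 1, 0, 0, 0, 0.03, 0, 0, 1, 0, 0, 0, 0.02, 0, 0, 0.8, 0, 0, 0, 0, 0, 0, 0.5, 0, 0, 0, 0, 0, 0, 0.3, 0, 0, 0, 0, 0, 0, 0, 0, 0, 0, 0, 0, 0, 0, 0, 0, 0, 0, 0, 0, 0, 0]
}}

```text
t: 13.47
eef_pos: [0.5922, 0.0087, 0.1485]
tool_rot: [0.167, 0.789, 0.575, 0.137]
contact_force: [1.0, 0.3, 1.1]
gripper_width: 0.181
grasp_force: 51.0
```

```bash
python3 go.py a -90 24.5 1; python3 -c "
from station import *;o=get_obs();print(o['contact_force'].round(1),o['torque'].round(2))"
```

```text
shift mm [-0.  -0.2 -1.7] rot deg [-0.   0.  -3.2] P [0.5913 0.0089 0.15  ] [-0.65  0.31  0.49  2.18  0.15  0.29 -0.65]
-0,-0.01,-0.08,-0.01,0,-0.81
[1.  0.3 1.1] [0.13 0.24 0.27]
```

{"method": "jog_arm", "body": {
  "moves": [0, 0, 0, 0, 0, 0.3, 0, 0, 0, 0, 0, 0, 0, 0.6, 0, 0, 0, 0, 0, 0, 0.6, 0, 0, 0, 0, 0, 0, 0.6, 0, 0, -0.5, 0, 0, 0, 0.6, 0, 0, -1, 0, 0, 0, 0.6, 0, 0, -1, 0, 0, 0, 0.6, 0, 0, 0, 0, 0, 0, 0.6]
}}

```text
t: 14.13
eef_pos: [0.5719, 0.0141, 0.1966]
tool_rot: [0.166, 0.796, 0.566, 0.14]
contact_force: [1.0, -0.5, 1.2]
gripper_width: 0.599
grasp_force: 0.0
```

```bash
python3 go.py c -132 -25 11;  python3 mm.py | grep turn
```

```text
shift mm [-129.5 -111.5    0.8] rot deg [  0.1  -0.1 -46.6] P [ 0.4355 -0.0745  0.1441] [-0.76  0.19  0.58  2.19  0.22  0.41 -0.74]
-0.59,-0.51,0,0,-0,-1.06
-0.55,-0.55,0,0,-0,-1.06
-0.51,-0.59,0,0,-0,-1.06
-0.46,-0.62,0,0,-0,-1.06
-0.41,-0.66,0.01,0.01,-0,-1.06
-0.37,-0.68,0.01,0,-0,-1.06
-0.31,-0.71,0,0.01,-0,-1.06
-0.26,-0.73,0.01,0,-0,-1.06
-0.21,-0.75,0,0.01,-0,-1.05
-0.15,-0.76,0.01,0,-0.01,-1.06
-0.09,-0.77,0.01,0.01,-0,-1.05
s a 135 turn cw deg 88.9 sd 0.0224
s b 216 turn cw deg 51.3 sd 0.0202
s c 194 turn cw deg 50.2 sd 0.0218
s d 166 turn cw deg 51.6 sd 0.021
t a 223 turn cw deg -66.0 sd 0.0187
t b 144 turn cw deg 48.7 sd 0.0191
t c 161 turn cw deg 47.2 sd 0.0196Traceback (most recent call last):
  File "mm.py", line 33, in <module>
    L=cv2.connectedComponents(m.astype(np.uint8))[1];w=L[v-4:v+5,u-4:u+5];l=np.bincount(w[w>0]).argmax()
                                                                            ~~~~~~~~~~~~~~~~~~~~~~~~~~^^
ValueError: attempt to get argmax of an empty sequence
```

{"method": "jog_arm", "body": {
  "moves": [-0.54, -0.46, 0, 0, 0, -0.97, 0.6, -0.51, -0.5, 0, 0, 0, -0.97, 0.6, -0.47, -0.53, 0, 0, 0, -0.97, 0.6, -0.43, -0.57, 0, 0, 0, -0.97, 0.6, -0.39, -0.59, 0, 0, 0, -0.97, 0.6, -0.35, -0.62, 0, 0, 0, -0.97, 0.6, -0.31, -0.64, 0.05, 0, 0, -0.97, 0.6, -0.26, -0.66, 0.1, 0, 0, -0.97, 0.6]
}}

```text
t: 14.9
eef_pos: [0.4807, -0.0456, 0.156]
tool_rot: [0.197, 0.614, 0.759, 0.088]
contact_force: [0.6, -0.3, 0.1]
gripper_width: 0.6
grasp_force: 0.0
```

```bash
python3 go.py c -132 -17 4
```

```text
shift mm [-18.  -51.7   3.5] rot deg [ -0.1  -0.  -15.3] P [ 0.4388 -0.0753  0.1369] [-0.65  0.09  0.54  2.41  0.43  0.27 -0.31]
-0.23,-0.65,0.04,-0.01,-0,-0.95
-0.18,-0.66,0.04,-0.01,-0,-0.95
-0.14,-0.67,0.05,-0,-0,-0.96
-0.09,-0.68,0.04,-0.01,-0,-0.95
```

{"method": "jog_arm", "body": {
  "moves": [-0.23, -0.65, 0.04, 0, 0, -0.95, 0.6, -0.18, -0.66, 0.04, 0, 0, -0.95, 0.6, -0.14, -0.67, 0.05, 0, 0, -0.95, 0.6, -0.09, -0.68, 0.05, 0, 0, -0.95, 0.6, 0, 0, 0, 0, 0, 0, 0.6, 0, 0, 0, 0, 0, 0, 0.6, 0, 0, 0, 0, 0, 0, 0.6, 0, 0, 0, 0, 0, 0, 0.6]
}}

```text
t: 15.57
eef_pos: [0.4604, -0.0612, 0.1448]
tool_rot: [0.2, 0.565, 0.797, 0.073]
contact_force: [1.0, 0.4, -0.8]
gripper_width: 0.596
grasp_force: 0.0
```

```bash
python3 go.py c -132 -17 4; python3 go.py c -132 23 4
```

```text
shift mm [ -5.1 -26.6   0.1] rot deg [-0.5  0.  -8. ] P [ 0.4388 -0.0753  0.1369] [-0.2   0.09  0.09  2.44  0.6   0.26 -0.33]
-0.06,-0.33,0,-0.03,0,-0.5
-0.05,-0.33,0,-0.03,0,-0.5
-0.04,-0.34,0,-0.03,0,-0.5
-0.04,-0.34,-0,-0.03,0,-0.5
shift mm [ -5.1 -26.2  40.1] rot deg [-0.5  0.  -8. ] P [ 0.4551 -0.0796  0.1006] [-0.2   0.09  0.09  2.44  0.6   0.26 -0.33]
-0.06,-0.33,0.5,-0.03,0,-0.5
-0.05,-0.33,0.5,-0.03,0,-0.5
-0.04,-0.33,0.5,-0.03,0,-0.5
-0.04,-0.34,0.5,-0.03,0,-0.5
```

{"method": "jog_arm", "body": {
  "moves": [-0.06, -0.33, 0, 0, 0, -0.5, 0.6, -0.05, -0.33, 0, 0, 0, -0.5, 0.6, -0.04, -0.34, 0, 0, 0, -0.5, 0.6, -0.04, -0.34, 0, 0, 0, -0.5, 0.6, 0, 0, 0, 0, 0, 0, 0.6, 0, 0, 0, 0, 0, 0, 0.6, 0, 0, 0, 0, 0, 0, 0.6, 0, 0, 0, 0, 0, 0, 0.6]
}}

```text
t: 16.23
eef_pos: [0.4458, -0.0705, 0.1388]
tool_rot: [0.203, 0.528, 0.823, 0.062]
contact_force: [-0.2, -0.2, 1.1]
gripper_width: 0.6
grasp_force: 0.0
```

```bash
python3 go.py c -132 -17 2; python3 go.py c -132 23 4
```

```text
shift mm [-1.3 -8.6 -0.5] rot deg [-0.6 -0.  -2.6] P [ 0.4388 -0.0753  0.1369] [ 0.35  0.11 -0.46  2.44  0.78  0.28 -0.39]
-0.03,-0.22,-0.01,-0.08,-0,-0.33
-0.03,-0.21,-0.02,-0.08,-0.01,-0.33
shift mm [-1.3 -8.2 39.5] rot deg [-0.6 -0.  -2.6] P [ 0.4551 -0.0796  0.1006] [ 0.35  0.11 -0.46  2.44  0.78  0.28 -0.39]
-0.02,-0.1,0.49,-0.04,-0,-0.16
-0.01,-0.1,0.49,-0.04,-0,-0.17
-0.01,-0.11,0.5,-0.04,-0,-0.16
-0.02,-0.11,0.49,-0.04,-0.01,-0.17
```

{"method": "jog_arm", "body": {
  "moves": [-0.03, -0.22, 0, -0.08, 0, -0.3, 0.6, -0.03, -0.21, 0, -0.08, 0, -0.3, 0.6, 0, 0, 0, 0, 0, 0, 0.6, 0, 0, 0.4, 0, 0, 0, 0.5, 0, 0, 0.4, 0, 0, 0, 0.5, 0, 0, 0, 0, 0, 0, 0.5, 0, 0, 0, 0, 0, 0, 0.5, 0, 0, 0, 0, 0, 0, 0.5]
}}

```text
t: 16.9
eef_pos: [0.4468, -0.0759, 0.1217]
tool_rot: [0.205, 0.515, 0.83, 0.061]
contact_force: [-0.2, 0.2, 0.3]
gripper_width: 0.501
grasp_force: 0.0
```

```bash
python3 go.py c -132 23 3
```

```text
shift mm [-0.6 -1.4 23. ] rot deg [-0.4 -0.1 -1. ] P [ 0.4551 -0.0796  0.1006] [ 0.63  0.19 -0.74  2.44  1.08  0.3  -0.61]
-0.01,-0.02,0.38,-0.03,-0.01,-0.08
-0.01,-0.03,0.38,-0.03,-0,-0.08
-0.01,-0.02,0.39,-0.04,-0.01,-0.08
```

{"method": "jog_arm", "body": {
  "moves": [-0.02, -0.03, 0.4, -0.03, 0, -0.1, 0.5, -0.01, -0.03, 0.4, -0.03, 0, -0.1, 0.5, 0, 0, 0.35, 0, 0, 0, 0.5, 0, 0, 0, 0, 0, 0, 0.4, 0, 0, 0, 0, 0, 0, 0.4, 0, 0, 0, 0, 0, 0, 0, 0, 0, 0, 0, 0, 0, 0, 0, 0, 0, 0, 0, 0, 0]
}}

```text
t: 17.57
eef_pos: [0.4559, -0.0796, 0.1015]
tool_rot: [0.207, 0.509, 0.833, 0.062]
contact_force: [-2.0, 2.3, 5.3]
gripper_width: 0.173
grasp_force: 48.7
```

```bash
python3 go.py c -90 24 10;python3 -c "
from station import *;o=get_obs();print(o['contact_force'].round(1),o['torque'].round(2))"
```

```text
shift mm [ 0.6 -1.   1.5] rot deg [-0.   0.  41.8] P [ 0.4555 -0.0797  0.0997] [ 0.66  0.27 -0.77  2.43  1.33  0.33 -0.83]
0,-0,0.01,-0,0,1.04
0,-0.01,0.01,-0,0,1.05
0,-0.01,0.01,-0,0,1.04
0,-0,0.01,-0,0,1.05
0,-0.01,0.01,-0,0,1.04
0,-0.01,0,-0,0,1.05
0,-0,0.01,-0,0,1.04
0,-0.01,0,-0,0,1.05
0.01,-0,0.01,-0.01,0,1.04
0,-0.01,0,0,0,1.05
[-2.   2.3  5.3] [0.32 0.26 0.11]
```

{"method": "jog_arm", "body": {
  "moves": [0, 0, 0.01, 0, 0, 0.5, 0, 0, 0, 0.01, 0, 0, 1, 0, 0, 0, 0.01, 0, 0, 1, 0, 0, 0, 0.02, 0, 0, 1, 0, 0, 0, 0.02, 0, 0, 1, 0, 0, 0, 0.02, 0, 0, 1, 0, 0, 0, 0.02, 0, 0, 1, 0, 0, 0, 0.02, 0, 0, 1, 0]
}}

```text
t: 18.23
eef_pos: [0.4569, -0.0799, 0.0992]
tool_rot: [0.184, 0.708, 0.672, 0.114]
contact_force: [-2.8, 2.1, 9.0]
gripper_width: 0.178
grasp_force: 50.0
```

{"method": "jog_arm", "body": {
  "moves": [0, 0, 0.01, 0, 0, 1, 0, 0, 0, 0.01, 0, 0, 1, 0, 0, 0, 0.01, 0, 0, 0.8, 0, 0, 0, 0, 0, 0, 0.5, 0, 0, 0, 0, 0, 0, 0.5, 0, 0, 0, 0, 0, 0, 0, 0, 0, 0, 0, 0, 0, 0, 0, 0, 0, 0, 0, 0, 0, 0]
}}

```text
t: 18.9
eef_pos: [0.4572, -0.0801, 0.0983]
tool_rot: [0.167, 0.79, 0.574, 0.137]
contact_force: [-1.7, 3.3, 6.3]
gripper_width: 0.18
grasp_force: 49.7
```

```bash
python3 go.py c -90 24 1;python3 -c "
from station import *;o=get_obs();print(o['contact_force'].round(1),o['torque'].round(2))"
```

```text
shift mm [-0.1 -0.9 -1.9] rot deg [-0.1  0.  -3.3] P [ 0.4555 -0.0797  0.0997] [ 0.65  0.28 -0.77  2.43  1.36  0.33 -1.65]
-0.01,-0.05,-0.1,-0.02,0.01,-0.83
[-1.7  3.3  6.3] [0.36 0.15 0.42]
```

{"method": "jog_arm", "body": {
  "moves": [0, 0, 0, 0, 0, 0.3, 0, 0, 0, 0, 0, 0, 0, 0.6, 0, 0, 0, 0, 0, 0, 0.6, 0, 0, 0, 0, 0, 0, 0.6, 0, 0, -0.5, 0, 0, 0, 0.6, 0, 0, -0.8, 0, 0, 0, 0.6, 0, 0, -0.7, 0, 0, 0, 0.6, 0, 0, 0, 0, 0, 0, 0.6]
}}

```text
t: 19.57
eef_pos: [0.44, -0.0765, 0.1352]
tool_rot: [0.166, 0.796, 0.565, 0.138]
contact_force: [0.3, 0.5, 0.5]
gripper_width: 0.603
grasp_force: 0.0
```

```bash
python3 go.py b -131 -22 11;  python3 mm.py | grep turn
```

```text
shift mm [ 10.5 118.9  -7.2] rot deg [ -0.1   0.1 -45.7] P [ 0.5419 -0.1023  0.1921] [ 0.81  0.17 -0.92  2.43  0.99  0.33 -1.32]
0.05,0.54,-0.03,-0,0,-1.04
0.01,0.54,-0.03,-0,0,-1.04
-0.03,0.54,-0.03,-0,0,-1.04
-0.07,0.54,-0.03,-0,0,-1.04
-0.11,0.53,-0.03,-0,0,-1.04
-0.15,0.52,-0.04,-0,0,-1.04
-0.19,0.51,-0.03,-0.01,0,-1.04
-0.22,0.5,-0.03,-0,0.01,-1.03
-0.26,0.48,-0.04,-0.01,0,-1.04
-0.29,0.46,-0.03,-0,0.01,-1.03
-0.32,0.43,-0.04,-0.01,0,-1.04
s a 124 turn cw deg 87.9 sd 0.0223
s b 209 turn cw deg 50.7 sd 0.0202
s c 176 turn cw deg 87.8 sd 0.0209
s d 641 turn cw deg 59.7 sd 0.0316
t a 155 turn cw deg 88.9 sd 0.0191
t b 150 turn cw deg 48.4 sd 0.0189
t c 447 turn cw deg 74.8 sd 0.0177
t d 152 turn cw deg 46.6 sd 0.0202
```

{"method": "jog_arm", "body": {
  "moves": [0.05, 0.54, -0.05, 0, 0, -1, 0.6, 0.01, 0.54, -0.05, 0, 0, -1, 0.6, -0.03, 0.54, -0.05, 0, 0, -1, 0.6, -0.07, 0.54, -0.05, 0, 0, -1, 0.6, -0.11, 0.53, -0.03, 0, 0, -1, 0.6, -0.15, 0.52, -0.03, 0, 0, -1, 0.6, -0.19, 0.51, -0.03, 0, 0, -1, 0.6, -0.22, 0.5, -0.03, 0, 0, -1, 0.6]
}}

```text
t: 20.33
eef_pos: [0.5141, -0.0964, 0.1755]
tool_rot: [0.197, 0.609, 0.764, 0.086]
contact_force: [-0.1, 0.3, 0.5]
gripper_width: 0.595
grasp_force: 0.0
```

{"method": "jog_arm", "body": {
  "moves": [-0.25, 0.48, 0, 0, 0, -1, 0.6, -0.28, 0.46, 0, 0, 0, -1, 0.6, -0.3, 0.43, 0, 0, 0, -1, 0.6, 0, 0, 0, 0, 0, -0.5, 0.6, 0, 0, 0.4, 0, 0, 0, 0.6, 0, 0, 0.3, 0, 0, 0, 0.5, 0, 0, 0, 0, 0, 0, 0.5, 0, 0, 0, 0, 0, 0, 0.5]
}}

```text
t: 21.0
eef_pos: [0.5473, -0.1044, 0.176]
tool_rot: [0.205, 0.512, 0.832, 0.062]
contact_force: [-0.1, 0.1, 0.1]
gripper_width: 0.501
grasp_force: 0.0
```

```bash
python3 go.py b -131.5 24 4
```

```text
shift mm [-0.6  1.8 28.9] rot deg [-0.2 -0.1 -0.2] P [ 0.5608 -0.1072  0.1504] [ 0.97  0.36 -1.09  2.17  0.93  0.56 -0.31]
-0.01,0.02,0.36,-0.01,-0.01,-0.01
-0.01,0.02,0.36,-0.01,-0.01,-0.01
-0,0.02,0.36,-0.02,-0,-0.01
-0.01,0.03,0.37,-0.01,-0.01,-0.01
```

{"method": "jog_arm", "body": {
  "moves": [-0.02, 0.05, 0.5, 0, 0, 0, 0.5, -0.01, 0.04, 0.5, 0, 0, 0, 0.5, 0, 0, 0.45, 0, 0, 0, 0.5, 0, 0, 0, 0, 0, 0, 0.4, 0, 0, 0, 0, 0, 0, 0, 0, 0, 0, 0, 0, 0, 0, 0, 0, 0, 0, 0, 0, 0, 0, 0, 0, 0, 0, 0, 0]
}}

```text
t: 21.67
eef_pos: [0.5602, -0.1074, 0.1521]
tool_rot: [0.206, 0.513, 0.831, 0.061]
contact_force: [-9.6, 1.1, 11.3]
gripper_width: 0.146
grasp_force: 99.0
```

{"method": "jog_arm", "body": {
  "moves": [0, 0, 0.01, 0, 0, 0.5, 0, 0, 0, 0.01, 0, 0, 1, 0, 0, 0, 0.01, 0, 0, 1, 0, 0, 0, 0.02, 0, 0, 1, 0, 0, 0, 0.02, 0, 0, 1, 0, 0, 0, 0.02, 0, 0, 1, 0, 0, 0, 0.02, 0, 0, 1, 0, 0, 0, 0.02, 0, 0, 1, 0]
}}

```text
t: 22.33
eef_pos: [0.561, -0.1074, 0.1507]
tool_rot: [0.184, 0.711, 0.669, 0.113]
contact_force: [-23.3, 2.8, 29.7]
gripper_width: 0.142
grasp_force: 103.0
```

{"method": "jog_arm", "body": {
  "moves": [0, 0, 0.01, 0, 0, 1, 0, 0, 0, 0.01, 0, 0, 1, 0, 0, 0, 0.01, 0, 0, 0.8, 0, 0, 0, 0, 0, 0, 0.5, 0, 0, 0, 0, 0, 0, 0.5, 0, 0, 0, 0, 0, 0, 0, 0, 0, 0, 0, 0, 0, 0, 0, 0, 0, 0, 0, 0, 0, 0]
}}

```text
t: 23.0
eef_pos: [0.5612, -0.1073, 0.1503]
tool_rot: [0.168, 0.791, 0.572, 0.135]
contact_force: [-22.8, 3.1, 28.7]
gripper_width: 0.145
grasp_force: 104.1
```

```bash
python3 go.py b -90 25 1;python3 -c "
from station import *;o=get_obs();print(o['contact_force'].round(1),o['torque'].round(2))"
```

```text
shift mm [-0.  -0.3  0.7] rot deg [-0.1  0.3 -3.6] P [ 0.5612 -0.1073  0.1495] [ 0.77  0.36 -0.87  2.17  0.97  0.48 -1.14]
-0,-0.02,0.04,-0.02,0.07,-0.89
[-22.8   3.1  28.7] [-0.38  2.76  0.57]
```

{"method": "jog_arm", "body": {
  "moves": [0, 0, -0.05, 0, 0, 0, 0, 0, 0, -0.05, 0, 0, 0, 0, 0, 0, 0, 0, 0, 0, 0.6, 0, 0, 0, 0, 0, 0, 0.6, 0, 0, -0.5, 0, 0, 0, 0.6, 0, 0, -0.9, 0, 0, 0, 0.6, 0, 0, -0.9, 0, 0, 0, 0.6, 0, 0, 0, 0, 0, 0, 0.6]
}}

```text
t: 23.67
eef_pos: [0.5438, -0.1021, 0.1947]
tool_rot: [0.167, 0.792, 0.57, 0.138]
contact_force: [-0.4, 0.0, -0.8]
gripper_width: 0.597
grasp_force: 0.0
```

```bash
python3 go.py d -132 -22 12;python3 mm.py | grep turn;python3 - <<'E'
from h import *
c=cam("top");d=cam("scene");cv2.imwrite("pics/t3.png",np.hstack([cv2.resize(c["color"][140:260,265:405],(400,343),interpolation=2),cv2.resize(d["color"][185:305,250:390],(400,343),interpolation=2)]))
E
```

```text
shift mm [ 110.8 -130.4    1.4] rot deg [  0.    0.1 -45.9] P [0.467  0.0413 0.1414] [ 0.91  0.27 -1.    2.16  0.76  0.51 -0.96]
0.46,-0.54,0.01,0,0,-0.96
0.5,-0.51,0.01,0,0,-0.95
0.53,-0.48,0,0,0,-0.96
0.56,-0.44,0.01,0,0,-0.95
0.59,-0.4,0,0,0,-0.96
0.61,-0.36,0.01,0,0,-0.95
0.64,-0.32,0,0,0,-0.96
0.66,-0.28,0.01,0,0,-0.95
0.67,-0.23,0,0,0.01,-0.96
0.69,-0.19,0.01,0,0,-0.95
0.7,-0.15,0.01,0,0.01,-0.96
0.71,-0.09,0,0.01,0,-0.95
s a 920 turn cw deg 75.6 sd 0.0277
s b 166 turn cw deg 89.3 sd 0.0217
s c 175 turn cw deg 87.8 sd 0.0207
s d 154 turn cw deg 51.1 sd 0.0215
t a 155 turn cw deg 89.1 sd 0.0191
t b 245 turn cw deg 68.9 sd 0.0201Traceback (most recent call last):
  File "mm.py", line 33, in <module>
    L=cv2.connectedComponents(m.astype(np.uint8))[1];w=L[v-4:v+5,u-4:u+5];l=np.bincount(w[w>0]).argmax()
                                                                            ~~~~~~~~~~~~~~~~~~~~~~~~~~^^
ValueError: attempt to get argmax of an empty sequence
```

View pics/t3.png

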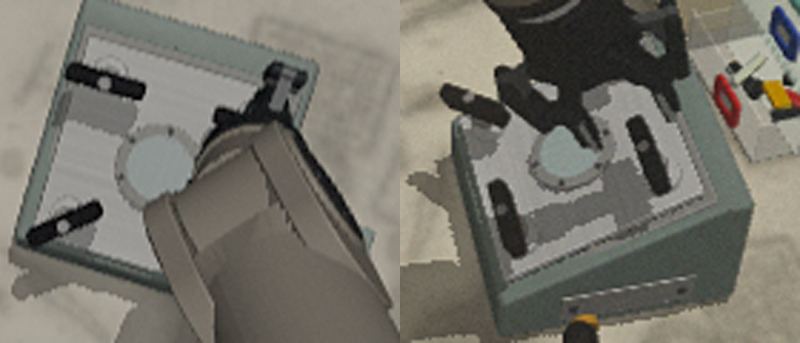

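b is home: in the scene crop at (650,155) its bar lies across the slope. d at (65,225) in the top crop is the last.

{"method": "jog_arm", "body": {
  "moves": [0.46, -0.54, 0, 0, 0, -0.96, 0.6, 0.5, -0.51, 0, 0, 0, -0.96, 0.6, 0.53, -0.48, 0, 0, 0, -0.96, 0.6, 0.56, -0.44, 0, 0, 0, -0.96, 0.6, 0.59, -0.4, 0, 0, 0, -0.96, 0.6, 0.61, -0.36, 0, 0, 0, -0.96, 0.6, 0.64, -0.32, 0, 0, 0, -0.96, 0.6, 0.66, -0.28, 0, 0, 0, -0.96, 0.6]
}}

```text
t: 24.53
eef_pos: [0.4909, -0.0062, 0.1567]
tool_rot: [0.196, 0.612, 0.761, 0.088]
contact_force: [0.1, 0.5, -0.4]
gripper_width: 0.601
grasp_force: 0.0
```

```bash
python3 go.py d -132.5 -18 8
```

```text
shift mm [ 53.  -15.9   3.2] rot deg [ -0.2  -0.1 -15.5] P [0.4687 0.0409 0.1378] [ 0.72  0.25 -1.05  2.31  0.99  0.53 -0.9 ]
0.33,-0.1,0.02,-0.01,-0,-0.48
0.33,-0.09,0.02,-0.01,-0,-0.48
0.34,-0.08,0.02,-0,-0,-0.48
0.34,-0.06,0.02,-0.01,-0,-0.48
0.34,-0.05,0.02,-0,-0.01,-0.49
0.34,-0.04,0.02,-0.01,-0,-0.48
0.35,-0.03,0.02,-0,-0.01,-0.49
0.35,-0.03,0.02,-0.01,-0,-0.48
```

{"method": "jog_arm", "body": {
  "moves": [0.4, -0.12, 0.02, 0, 0, -0.6, 0.6, 0.4, -0.11, 0.02, 0, 0, -0.6, 0.6, 0.4, -0.09, 0.02, 0, 0, -0.6, 0.6, 0.4, -0.06, 0.02, 0, 0, -0.6, 0.6, 0.4, -0.05, 0.02, 0, 0, -0.6, 0.6, 0.4, -0.04, 0.02, 0, 0, -0.6, 0.6, 0.3, -0.03, 0, 0, 0, -0.3, 0.6, 0, 0, 0, 0, 0, 0, 0.6]
}}

```text
t: 25.2
eef_pos: [0.468, 0.0411, 0.1389]
tool_rot: [0.206, 0.503, 0.837, 0.06]
contact_force: [-0.3, 0.0, -1.0]
gripper_width: 0.6
grasp_force: 0.0
```

```bash
python3 go.py d -132.5 -18 1;python3 go.py d -132.5 22 4; python3 mm.py|grep turn
```

```text
shift mm [-0.2  0.1  1.3] rot deg [-0.1 -0.1  0.1] P [0.4687 0.0409 0.1378] [ 0.59  0.28 -1.08  2.36  1.11  0.58 -0.88]
-0.01,0.01,0.07,-0.04,-0.03,0.03
shift mm [-0.2  0.2 41.3] rot deg [-0.1 -0.1  0.1] P [0.485  0.0366 0.1015] [ 0.59  0.28 -1.08  2.36  1.11  0.58 -0.88]
-0,0,0.52,-0.01,-0.01,0.01
-0,0,0.52,-0.01,-0.01,0.01
-0,0,0.51,-0.01,-0,0.01
-0.01,0.01,0.52,-0.01,-0.01,0
s a 124 turn cw deg 88.6 sd 0.0224
s b 163 turn cw deg 89.5 sd 0.0218
s c 165 turn cw deg 88.7 sd 0.021
s d 157 turn cw deg 51.7 sd 0.0215
t a 155 turn cw deg 89.5 sd 0.0191
t b 157 turn cw deg -90.0 sd 0.0189
t c 164 turn cw deg 89.6 sd 0.0188
t d 430 turn cw deg -69.2 sd 0.02
```

{"method": "jog_arm", "body": {
  "moves": [0, 0, 0.55, 0, 0, 0, 0.6, 0, 0, 0.55, 0, 0, 0, 0.5, 0, 0, 0.55, 0, 0, 0, 0.5, 0, 0, 0.4, 0, 0, 0, 0.5, 0, 0, 0, 0, 0, 0, 0.5, 0, 0, 0, 0, 0, 0, 0, 0, 0, 0, 0, 0, 0, 0, 0, 0, 0, 0, 0, 0, 0]
}}

```text
t: 25.97
eef_pos: [0.4853, 0.0355, 0.1028]
tool_rot: [0.207, 0.504, 0.836, 0.061]
contact_force: [-5.1, -0.3, 7.9]
gripper_width: 0.155
grasp_force: 60.9
```

{"method": "jog_arm", "body": {
  "moves": [0, 0, 0, 0, 0, 0.5, 0, 0, 0, 0.01, 0, 0, 1, 0, 0, 0, 0.01, 0, 0, 1, 0, 0, 0, 0.01, 0, 0, 1, 0, 0, 0, 0.02, 0, 0, 1, 0, 0, 0, 0.02, 0, 0, 1, 0, 0, 0, 0.02, 0, 0, 1, 0, 0, 0, 0.02, 0, 0, 1, 0]
}}

```text
t: 26.63
eef_pos: [0.4858, 0.0353, 0.1011]
tool_rot: [0.185, 0.704, 0.676, 0.112]
contact_force: [-9.0, -0.3, 16.2]
gripper_width: 0.151
grasp_force: 62.5
```

{"method": "jog_arm", "body": {
  "moves": [0, 0, 0.01, 0, 0, 1, 0, 0, 0, 0.01, 0, 0, 1, 0, 0, 0, 0.01, 0, 0, 0.9, 0, 0, 0, 0, 0, 0, 0.6, 0, 0, 0, 0, 0, 0, 0.5, 0, 0, 0, 0, 0, 0, 0, 0, 0, 0, 0, 0, 0, 0, 0, 0, 0, 0, 0, 0, 0, 0]
}}

```text
t: 27.3
eef_pos: [0.4859, 0.0353, 0.1006]
tool_rot: [0.168, 0.79, 0.574, 0.136]
contact_force: [-8.1, 0.3, 13.2]
gripper_width: 0.155
grasp_force: 61.7
```

```bash
python3 go.py d -90 25 1;python3 -c "
from station import *;o=get_obs();print(o['contact_force'].round(1),o['torque'].round(2))"
```

```text
shift mm [ 1.  -0.8  1.6] rot deg [-0.   0.1 -3.3] P [0.4862 0.0363 0.0988] [ 0.47  0.39 -0.95  2.36  1.32  0.59 -1.86]
0.05,-0.04,0.08,-0,0.03,-0.83
[-8.1  0.3 13.2] [-0.75  1.38  0.63]
```

{"method": "jog_arm", "body": {
  "moves": [0, 0, -0.03, 0, 0, 0, 0, 0, 0, 0, 0, 0, 0, 0.6, 0, 0, 0, 0, 0, 0, 0.6, 0, 0, 0, 0, 0, 0, 0.6, 0, 0, -0.5, 0, 0, 0, 0.6, 0, 0, -0.9, 0, 0, 0, 0.6, 0, 0, -0.9, 0, 0, 0, 0.6, 0, 0, -0.5, 0, 0, 0, 0.6]
}}

```text
t: 27.97
eef_pos: [0.4631, 0.0418, 0.152]
tool_rot: [0.167, 0.791, 0.573, 0.137]
contact_force: [-1.1, -1.0, 0.5]
gripper_width: 0.601
grasp_force: 0.0
```

```bash
cat > go2.py <<'E'
# chamber-frame vertical tool: x y z(mm) n [yawturn]
import sys;from m import *
p=np.load("p.npy");O=np.load("o.npy")
P=O+Rn.from_euler('z',p[3]).apply(np.array(list(map(float,sys.argv[1:4])))/1000);n=int(sys.argv[4])
R=Rn.from_euler('z',p[3])*Rn.from_matrix(np.diag([1,-1,-1]))*Rn.from_euler('z',-90,degrees=True)
o=get_obs();x=o["eef_pos"];q=o["tool_rot"];Rc=Rn.from_quat(np.r_[q[1:],q[0]])
print("shift mm",(Rc.inv().apply(P-x)*1000).round(1),"rot deg",np.degrees((Rc.inv()*R).as_rotvec()).round(1),"P",P.round(4),o["q"].round(2),"here chamber",(Rn.from_euler('z',-p[3]).apply(x-O)*1000).round(1))
for i in range(n):
    s=Rc.inv().apply((P-x)/(n-i))/.02;w=np.degrees((Rc.inv()*R).as_rotvec()/(n-i))/4
    row=np.r_[s,w].round(2);print(",".join("%g"%a for a in row));x=x+Rc.apply(row[:3]*.02);Rc=Rc*Rn.from_rotvec(np.radians(row[3:]*4))
E
python3 - <<'E'
from m import *
p=np.load("p.npy");s=cam("scene");t=cam("top")
for n,c,(u,v) in(("s",s,(313,303.5)),("t",t,(386,235.8))):
    m=np.zeros((420,560),np.uint8);u,v=int(u),int(v);m[v-9:v+10,u-9:u+10]=(c["color"][v-9:v+10,u-9:u+10].max(2)<55)*255
    k=max(cv2.findContours(m,0,1)[0],key=cv2.contourArea);print(n,cv2.minEnclosingCircle(k))
X=tri(s,(313,303.5),t,(386,235.8));print("knob",X)
Rz=Rn.from_euler('z',p[3]);O1=X-Rz.apply([-.0684,-.168,.0922])
O2=p[:3]-Rz.apply([0,0,0]);print("O from knob",O1.round(4),"bars mean in that frame",(Rz.inv().apply(p[:3]-O1)*1000).round(1))
O1[2]=0;np.save("o.npy",O1)
E
python3 mm.py|grep turn;python3 go2.py -118 -168 200 16
```

```text
s ((312.4277038574219, 303.07830810546875), 6.12696647644043)
t ((383.92425537109375, 234.71212768554688), 7.436532020568848)
knob [ 0.454477   -0.19239926  0.09443405]
O from knob [ 0.5631 -0.0471  0.0022] bars mean in that frame [-51.6   1.3 144.6]
s a 127 turn cw deg 87.8 sd 0.0224
s b 163 turn cw deg 88.6 sd 0.0219
s c 165 turn cw deg 87.8 sd 0.0211
s d 137 turn cw deg 86.6 sd 0.0223
t a 155 turn cw deg 88.6 sd 0.0191
t b 158 turn cw deg 89.1 sd 0.0189
t c 164 turn cw deg 88.7 sd 0.0188
t d 436 turn cw deg 84.9 sd 0.0176
shift mm [-226.1   35.3  -43.9] rot deg [24.9 -0.7 -3.6] P [ 0.4065 -0.1799  0.2   ] [ 0.59  0.23 -1.06  2.35  1.02  0.56 -1.61] here chamber [-118.5   59.8  150.9]
-0.71,0.11,-0.14,0.39,-0.01,-0.06
-0.71,0.1,-0.14,0.39,-0.01,-0.06
-0.71,0.1,-0.14,0.39,-0.01,-0.05
-0.71,0.09,-0.14,0.39,-0.01,-0.06
-0.71,0.08,-0.15,0.39,-0.01,-0.05
-0.71,0.08,-0.15,0.39,-0.01,-0.06
-0.71,0.07,-0.15,0.39,-0.01,-0.05
-0.71,0.06,-0.15,0.39,-0.01,-0.06
-0.71,0.06,-0.15,0.39,-0.01,-0.05
-0.71,0.05,-0.15,0.39,-0.01,-0.06
-0.71,0.04,-0.15,0.39,-0.01,-0.05
-0.71,0.04,-0.15,0.39,-0.01,-0.06
-0.71,0.03,-0.16,0.39,-0.01,-0.05
-0.71,0.02,-0.15,0.38,-0.01,-0.06
-0.71,0.02,-0.16,0.39,-0.01,-0.05
-0.7,0.01,-0.15,0.38,-0.02,-0.06
```

{"method": "jog_arm", "body": {
  "moves": [-0.5, 0.1, -0.5, 0.39, 0, -0.06, 0.3, -0.71, 0.1, -0.3, 0.39, 0, -0.06, 0, -0.71, 0.1, -0.14, 0.39, 0, -0.06, 0, -0.71, 0.09, -0.14, 0.39, 0, -0.06, 0, -0.71, 0.08, -0.15, 0.39, 0, -0.06, 0, -0.71, 0.08, -0.15, 0.39, 0, -0.06, 0, -0.71, 0.07, -0.1, 0.39, 0, -0.06, 0, -0.71, 0.06, -0.1, 0.39, 0, -0.06, 0]
}}

```text
t: 28.83
eef_pos: [0.4319, -0.0655, 0.1822]
tool_rot: [0.081, 0.795, 0.597, 0.07]
contact_force: [-0.3, 0.1, -0.3]
gripper_width: -0.0
grasp_force: 0.0
```

{"method": "jog_arm", "body": {
  "moves": [-0.71, 0.06, -0.1, 0.39, 0, -0.05, 0, -0.71, 0.05, -0.1, 0.39, 0, -0.05, 0, -0.71, 0.04, -0.1, 0.39, 0, -0.05, 0, -0.71, 0.04, -0.1, 0.39, 0, -0.05, 0, -0.71, 0.03, -0.1, 0.39, 0, -0.05, 0, -0.71, 0.02, -0.1, 0.38, 0, -0.05, 0, -0.71, 0.02, -0.1, 0.38, 0, -0.05, 0, -0.7, 0, 0, 0.38, 0, -0.05, 0]
}}

```text
t: 29.5
eef_pos: [0.405, -0.176, 0.1952]
tool_rot: [-0.004, 0.791, 0.612, 0.004]
contact_force: [0.5, 0.2, -0.2]
gripper_width: -0.0
grasp_force: 0.0
```

```bash
python3 go2.py -118 -168 78 8; python3 mm.py|grep turn;python3 - <<'E'
from h import *
d=cam("scene");cv2.imwrite("pics/s4.png",cv2.resize(d["color"][180:400,240:440],None,fx=2.7,fy=2.7))
E
```

```text
shift mm [ -4.7   2.6 117.2] rot deg [-0.1 -0.7  0.1] P [ 0.4065 -0.1799  0.078 ] [ 1.32  0.36 -1.22  2.07  0.39  0.98 -0.35] here chamber [-120.4 -164.7  195.2]
-0.03,0.02,0.73,-0,-0.02,0
-0.03,0.02,0.73,-0,-0.02,0
-0.03,0.02,0.73,-0,-0.02,0
-0.03,0.01,0.73,-0.01,-0.02,0.01
-0.02,0.01,0.74,-0,-0.02,0
-0.02,0.02,0.73,-0.01,-0.02,0.01
-0.02,0.01,0.74,-0,-0.02,0
-0.03,0.02,0.73,-0.01,-0.03,0.01
s a 122 turn cw deg -89.5 sd 0.0206
s b 163 turn cw deg 89.4 sd 0.0217
s c 1032 turn cw deg 66.3 sd 0.0258
s d 286 turn cw deg 63.7 sd 0.0212
t a 156 turn cw deg 89.3 sd 0.019
t b 157 turn cw deg 89.7 sd 0.0189
t c 164 turn cw deg 89.4 sd 0.0188
t d 159 turn cw deg 89.4 sd 0.019
```

View pics/s4.png

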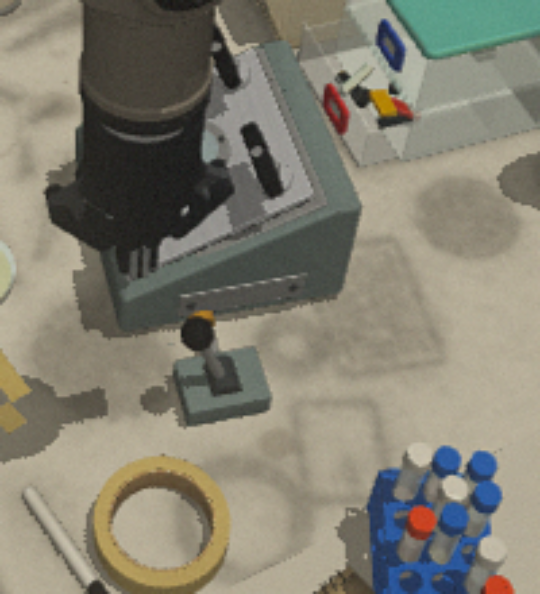

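All four screws read about 89°, and the knob is at about (198,332) in this crop, still open. Now I lower the shut fingers in front of the knob and push.

{"method": "jog_arm", "body": {
  "moves": [-0.06, 0.03, 0.73, 0, -0.03, 0, 0, -0.06, 0.03, 0.73, 0, -0.03, 0, 0, -0.06, 0.03, 0.73, 0, -0.03, 0, 0, -0.03, 0.02, 0.73, 0, -0.03, 0, 0, -0.02, 0.01, 0.73, 0, -0.02, 0, 0, 0, 0, 0.73, 0, -0.02, 0, 0, 0, 0, 0.73, 0, 0, 0, 0, 0, 0, 0.73, 0, 0, 0, 0]
}}

```text
t: 30.32
eef_pos: [0.4066, -0.1781, 0.0781]
tool_rot: [-0.0, 0.79, 0.613, 0.0]
contact_force: [0.8, -0.5, 1.0]
gripper_width: 0.002
grasp_force: 0.0
```

```bash
python3 go2.py -16 -168 78 8; python3 -c "
from station import *;print(get_obs()['contact_force'])"
```

```text
shift mm [-2.200e+00  1.024e+02  1.000e-01] rot deg [ 0.  -0.   0.2] P [ 0.5052 -0.2056  0.078 ] [ 1.1   0.53 -1.01  2.17  0.66  0.78 -0.59] here chamber [-118.4 -166.3   78.1]
-0.01,0.64,0,0,-0,0.01
-0.01,0.64,0,0,-0,0.01
-0.01,0.64,0,0,-0,0.01
-0.01,0.64,0,0,-0,0.01
-0.01,0.64,0,0,-0,0
-0.02,0.64,0,0,-0,0.01
-0.01,0.64,0,0,-0,0
-0.02,0.64,0.01,0,-0.01,0.01
[ 0.7784269  -0.50006818  1.02690019]
```

{"method": "jog_arm", "body": {
  "moves": [0, 0.5, 0, 0, 0, 0, 0, 0, 0.5, 0, 0, 0, 0, 0, 0, 0.5, 0, 0, 0, 0, 0, 0, 0.5, 0, 0, 0, 0, 0, 0, 0.5, 0, 0, 0, 0, 0, -0.02, 0.5, 0, 0, 0, 0, 0, -0.02, 0.5, 0, 0, 0, 0, 0, -0.02, 0.5, 0, 0, 0, 0, 0]
}}

```text
t: 30.98
eef_pos: [0.4848, -0.2008, 0.0793]
tool_rot: [0.0, 0.791, 0.612, 0.0]
contact_force: [-0.6, -0.4, -0.6]
gripper_width: 0.0
grasp_force: 0.6
```

{"method": "jog_arm", "body": {
  "moves": [-0.02, 0.3, 0, 0, 0, 0, 0, -0.02, 0.2, 0, 0, 0, 0, 0, 0, 0.1, 0, 0, 0, 0, 0, 0, 0.1, 0, 0, 0, 0, 0, 0, 0.1, 0, 0, 0, 0, 0, 0, 0, 0, 0, 0, 0, 0, 0, 0, 0, 0, 0, 0, 0, 0, 0, 0, 0, 0, 0, 0]
}}

```text
t: 31.65
eef_pos: [0.4909, -0.2029, 0.0786]
tool_rot: [-0.005, 0.79, 0.613, -0.007]
contact_force: [-28.1, 7.4, 28.3]
gripper_width: 0.001
grasp_force: 15.6
```

```bash
python3 go2.py -16 -168 78 1
python3 - <<'E'
from h import *
d=cam("scene");cv2.imwrite("pics/s5.png",cv2.resize(d["color"][180:400,240:440],None,fx=2.7,fy=2.7));print(get_obs()['contact_force'])
E
```

```text
shift mm [ 0.9 14.5  0.3] rot deg [-1.   0.2  0.2] P [ 0.5052 -0.2056  0.078 ] [ 1.    0.65 -0.95  1.96  0.68  0.91 -0.57] here chamber [ -30.5 -168.9   78.6]
0.04,0.72,0.02,-0.24,0.06,0.06
[-28.60065665   7.41482653  27.75588799]
```

View pics/s5.png

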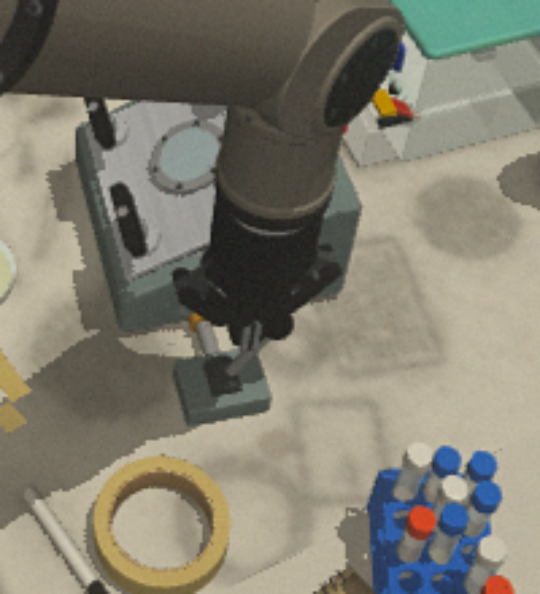

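The knob is now at about (275,325), leaning back, and the push force has risen to 28 N, so the lever is on its stop. Backing off.

{"method": "jog_arm", "body": {
  "moves": [0, -0.3, 0, 0, 0, 0, 0, 0, -0.5, 0, 0, 0, 0, 0, 0, -0.7, 0, 0, 0, 0, 0, 0, -0.7, 0, 0, 0, 0, 0, 0, 0, -0.8, 0, 0, 0, 0, 0, 0, -0.9, 0, 0, 0, 0, 0, 0, -0.9, 0, 0, 0, 0, 0, 0, -0.9, 0, 0, 0, 0]
}}

```text
t: 32.37
eef_pos: [0.4569, -0.1944, 0.1502]
tool_rot: [0.001, 0.791, 0.612, 0.001]
contact_force: [-0.4, -0.4, -0.0]
gripper_width: -0.006
grasp_force: 0.0
```

{"method": "jog_arm", "body": {
  "moves": [0, -0.5, -0.9, 0, 0, 0, 0, 0, -0.5, -0.9, 0, 0, 0, 0, 0, 0, -0.5, 0, 0, 0, 0, 0, 0, 0, 0, 0, 0, 0, 0, 0, 0, 0, 0, 0, 0, 0, 0, 0, 0, 0, 0, 0, 0, 0, 0, 0, 0, 0, 0, 0, 0, 0, 0, 0, 0, 0]
}}

```text
t: 33.03
eef_pos: [0.4371, -0.1891, 0.1944]
tool_rot: [-0.001, 0.79, 0.613, 0.0]
contact_force: [1.1, -0.9, 0.9]
gripper_width: -0.002
grasp_force: 0.0
```

```bash
python3 mm.py|grep turn
python3 - <<'E'
from h import *
d=cam("scene");t=cam("top");cv2.imwrite("pics/s6.png",np.hstack([cv2.resize(d["color"][180:400,240:440],(400,440)),cv2.resize(t["color"][130:306,250:410],(400,440))]));print(get_obs()['contact_force'])
E
```

```text
[ 0.60985028 -0.2858315   0.21987367]Traceback (most recent call last):
  File "mm.py", line 33, in <module>
    L=cv2.connectedComponents(m.astype(np.uint8))[1];w=L[v-4:v+5,u-4:u+5];l=np.bincount(w[w>0]).argmax()
                                                                            ~~~~~~~~~~~~~~~~~~~~~~~~~~^^
ValueError: attempt to get argmax of an empty sequence
```

View pics/s6.png

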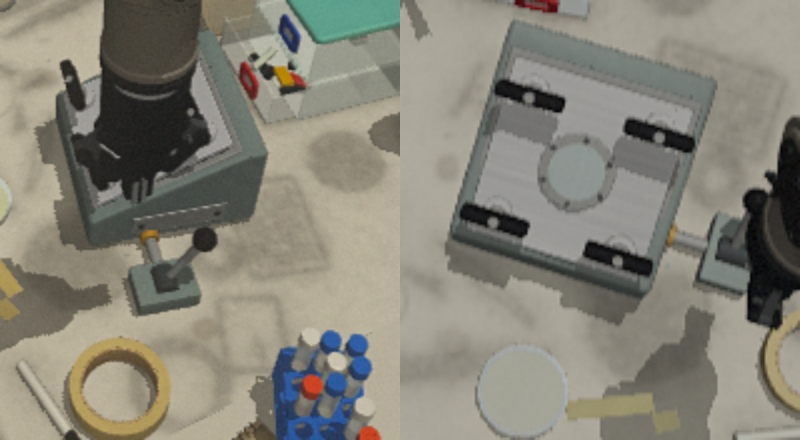

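All four bars lie across the slope. The vent knob, at (205,239) in the left crop, is leaning back. I check it against the predicted closed position and hand in if it matches.

Run:
```python
from h import *
s=cam("scene");p=np.load("p.npy");K=np.array([.4545,-.1924,.0944]);d=Rn.from_euler('z',p[3]).apply([1,0,0])
def pr(X): x=s["P"]@np.r_[X,1];return x[:2]/x[2]
print(pr(K),pr(K+.0767*d))
m=np.zeros((420,560),np.uint8);m[288:312,330:356]=(s["color"][288:312,330:356].max(2)<55)*255
u=cv2.minEnclosingCircle(max(cv2.findContours(m,0,1)[0],key=cv2.contourArea))[0];print(u)
if np.hypot(*(np.array(u)-pr(K+.0767*d)))<3.5: print(hand_in())
```

```text
[312.75595146 303.57537264] [348.16519497 297.18837512]
(341.68182373046875, 299.31817626953125)
```

Run:
```python
from h import *
s=cam("scene");t=cam("top");p=np.load("p.npy");Rz=Rn.from_euler('z',p[3])
O0=p[:3]-Rz.apply([-.036,0,0]);O0[2]=0
def at(c,uv,z):
    C,d=ray(c,uv);return (Rz.inv().apply(C+d*(z-C[2])/d[2]-O0)*1000).round(1)
print("now knob",at(s,(341.7,299.3),.0922),"start knob s",at(s,(312.6,303.3),.0922),"t",at(t,(386,235.8),.0922),at(t,(386,235.8),.0985))
for z in(.01,.02):print("block ctr",z,at(t,(382.6,230.9),z))
# block mask in scene: greenish grey; report centroid, and chamber base corners
c=s["color"].astype(int);m=((c[...,0]-c[...,2]>0)&(c.max(2)>85)&(c.max(2)<150)).astype(np.uint8);m[:,:295]=0;m[:300]=0;m[345:]=0;m[:,350:]=0
k=max(cv2.findContours(m,0,1)[0],key=cv2.contourArea);print(cv2.contourArea(k),cv2.approxPolyDP(k,3,True)[:,0].tolist())
cv2.imwrite("pics/s7.png",cv2.resize(s["color"][285:345,290:370],None,fx=9,fy=9,interpolation=2))
```

```text
now knob [   9.7 -170.2   92.2] start knob s [ -52.4 -167.2   92.2] t [ -52.8 -169.6   92.2] [ -54.1 -168.7   98.5]
block ctr 0.01 [ -26.6 -170.2   10. ]
block ctr 0.02 [ -28.7 -168.8   20. ]
12.5 [[313, 312], [308, 314], [309, 320], [305, 316], [309, 324]]
```

View pics/s7.png

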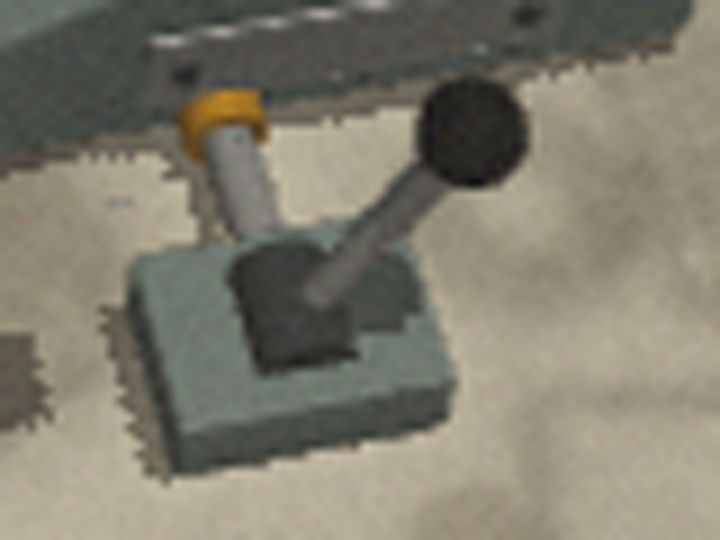

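The block centre comes out at chamber x ≈ -29 mm (given: -30), and the knob is now at x ≈ +9.7 mm (closed: +8.4). So the lever is at its stop; it started partly swung, which is why the first check was off. Handing in.

```bash
python3 -c "
from station import *;print(hand_in())"
```

```text
the job is handed in; nothing more can be done
None
```

The job is handed in at about 33 s of the 72 s allowed, with no verdict returned: the camera shows all four screws home at about 89°, the vent lever is at its closed stop, no bystander was touched, and the cover's flushness was not measured directly.

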